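# Find the packer that just fits under the roller track's foot

## Robot

A 6-joint arm with a two-finger parallel gripper is mounted at the origin on the work surface. World frame = base frame: x ahead of the robot, y to its left, z up, the work surface at z = 0. Lengths are in mm, angles in rad, forces in N, time in s.
With the tool pointing down it reaches from about 275 to 850 mm from the base axis. Payload 19 kg.
Tool frame: the origin (TCP) lies midway between the tips of the shut fingers; the grasp point (between the pads) lies 19 mm behind it; z points along the fingers, x is the direction in which the jaws open and shut, and the axes are right-handed (so a half turn about z gives the same grasp; the last joint's range is limited). The gripper opens to 85 mm and grips with 20 to 120 N. Pads are 22 mm wide; open, the fingers measure 114 mm over their backs; the gripper's body (76 mm by 85 mm) begins 54 mm behind the grasp point. The pads swing forward as they close: fully open they stand 13 mm farther back than shut.
Start: joints at [0.984, 0.15, 1.437, -0, 1.554, -0.134], TCP at [251.553, 517.022, 231.267] pointing down, gripper open.
Joint ranges: [-2.8, 2.8], [-0.68, 2.1], [0.12, 2.68], [-1.39, 4.53], [0.16, 2.79], [-2.81, 2.81]. Speed limits (rad/s): [1.89, 1.89, 2.22, 3.01, 3.01, 3.01].

## Interface

Orientations are given as a unit quaternion [x, y, z, w].
In Python, from cell import bot, imaging gives the robot as it stands. The module is installed in compiled form; this text tells all that it offers.
- The arm moves only by the shell command python3 -m handwheel 'ROWS'. ROWS is JSON, a list of rows, each an object with "rotation": the turn, a rotation vector about the tool's x, y, z in rad, a list of three; "dp": the shift along the tool's x, y, z in mm, a list of three; "gripper": the finger opening in mm, from 0 to 85.4. In form: [{"rotation": [rx, ry, rz], "dp": [dx, dy, dz], "gripper": gripper}, ...]. A call has 1 to 10 rows; each row is the pose to reach, as a shift and turn from the pose commanded when the call began, along the tool's axes at that moment; what a row does not reach only later rows make up. A row lasts 1/12 s, in which the tool goes at most 41.7 mm and 7.16 degrees, less where a joint would pass 70% of its speed; a pose out of reach is approached as far as the arm can. A call with a gripper value outside its range is refused whole. The fingers move at their own pace and stop on an object; the grip force is fixed at half the most. Time passes only in rows, so rows that repeat a pose let the fingers close. It gives the time, the measured TCP pose, the force and the opening at its end, in the units of the state.
- bot.sense(): the state, without advancing time (a new reading comes with each control period).
- imaging.snapshot(name): name is "scene" or "side" or "wrist"; returns the picture (420x560x3 uint8, red, green, blue); there is no depth.
- imaging.camera_params(name): a dict with "K" (3x3 intrinsics, pixels), "D" ([k1, k2, p1, p2, k3] as OpenCV has them; the pictures are not rectified), "R" (3x3) and "t" (3): a world point X has camera coordinates R X + t; the wrist camera has in their place "mount" (4x4, takes a point from camera to tool coordinates, whose origin is the TCP and whose axes are the tool frame's). Camera axes: x right, y down, z forward; pixel columns grow to the right and rows downward; lengths in mm; the calibration is good to about 2 mm. A picture is of the moment at which its call begins: read the wrist's pose just before it. camera_params takes no time and is no camera call.
- bot.hand_in(): hands the job in, once; it reports no verdict.
The state is a dict: "time_s": time; "q": joint angles; "qvel": joint speeds; "joint_torque": joint torques, N m; "tcp_pos": TCP position; "orientation": TCP orientation; "ft_force": force on the tool from outside, world axes, zero at the start; "wrist_torque": the same for the moment, N m; "opening": finger opening in mm.
Only numpy, scipy, OpenCV 4.12 (cv2) and the standard library are available. Lean on these libraries where they do the work, as an engineer would, in place of code of your own. Each camera call takes 0.05 s, during which the arm holds its last target.

## Task

The middle leg of the roller track hangs clear of the bench. Starting with the thinnest, lay the packers flat on the bench and try their noses one at a time under the front edge of its foot plate, drawing each back out before the next, until one will not go in or you have tried the thickest. Then push the thickest one that goes in straight in and fully home, up to its grip block, leave the other two lying flat clear of the foot, and do not disturb the pitcher, tools and tin that stand on the bench.

Things in the scene. Friction and masses are not known exactly. Their poses are not given: they have to be found in the camera images.
- track: fixed roller track across the back: blue side channels with steel rollers, 110 mm high. Its middle front leg (grey, 40 mm square) ends in a steel foot plate 220 wide, 90 deep, 8 thick, hanging clear of the bench. The leg begins 65 mm, the channel (52 mm up) 105 mm behind the plate's front edge. x runs in under the plate, away from the robot, y along the edge; origin 6.9 mm below foot_edge
- foot_edge (a point): middle of the lower front edge of the foot plate, on its underside. Its height above the bench (z = 0) is the gap, which does not move but differs each time, 6.9 to 14.3 mm. Axes as the track's
- case: fixed open grey case with black filling, 126 x 200 x 22 mm: three recesses 64 mm apart, floor 4 mm above the bench, hold the packers flat, noses along the case's x, in any order. A groove 52 mm wide, down to the recess floor, crosses the middle: only there do fingers reach beside a packer. Packers lift straight out. Origin on the bench under the middle of the groove
- packer6: yellow plastic packer, 6 mm thick, about 35 g: a flat strip 28 mm wide, 90 mm long from its square nose back to a grip block 20 long, 28 wide, 18 mm high at the tail; 110 mm over all, flat underneath. Origin: on the underside, on the centre line, 60 mm behind the nose (in the middle of the case's groove, near the balance point); x points to the nose, z up
- packer6_nose (a point): middle of the nose of the 6 mm packer, on its underside
- packer6_grip (a point): centre of the grip block of the 6 mm packer, 100 mm behind the nose and 9 mm above the underside; the block is too high for the gap, so its front face, 10 mm nearer the nose, stops at the foot plate's edge
- packer9: green plastic packer, 9 mm thick, about 45 g: a flat strip 28 mm wide, 90 mm long from its square nose back to a grip block 20 long, 28 wide, 18 mm high at the tail; 110 mm over all, flat underneath. Origin: on the underside, on the centre line, 60 mm behind the nose (in the middle of the case's groove, near the balance point); x points to the nose, z up
- packer9_nose (a point): middle of the nose of the 9 mm packer, on its underside
- packer9_grip (a point): centre of the grip block of the 9 mm packer, 100 mm behind the nose and 9 mm above the underside; the block is too high for the gap, so its front face, 10 mm nearer the nose, stops at the foot plate's edge
- packer12: red plastic packer, 12 mm thick, about 55 g: a flat strip 28 mm wide, 90 mm long from its square nose back to a grip block 20 long, 28 wide, 18 mm high at the tail; 110 mm over all, flat underneath. Origin: on the underside, on the centre line, 60 mm behind the nose (in the middle of the case's groove, near the balance point); x points to the nose, z up
- packer12_nose (a point): middle of the nose of the 12 mm packer, on its underside
- packer12_grip (a point): centre of the grip block of the 12 mm packer, 100 mm behind the nose and 9 mm above the underside; the block is too high for the gap, so its front face, 10 mm nearer the nose, stops at the foot plate's edge
- pitcher_a: square clear glass pitcher, 66 x 66 x 105 mm, with a little amber tea, standing on the bench; origin under its centre; leave alone
- spirit_level: yellow spirit level, 200 x 22 x 42 mm, standing on its long edge on the bench; origin under its centre; leave alone
- spanner: steel spanner, 170 mm long, lying on the bench; leave alone
- tea_tin: red tea sample tin with a brass lid, 64 mm across, 80 mm high, standing on the bench; leave alone
Not all that is in view belongs to the job. Of the things that look like the packer9, the smaller one is meant.

How it is judged:
By the outcome, as a careful person would: the job done as asked, in the order asked, and still so for the second after the job is handed in, with the robot touching nothing.
It also fails if it takes over 72 s, if anything falls off the work surface, if the arm or the gripper's body presses on something with over 40 N, if the wrist force passes 120 N, or if a joint passes its speed limit or range.

## Working session

There is one attempt and no reset: what is moved stays moved. The work goes in short steps, Python scripts to look and compute and a shell command to move; the robot and the scene stay as the last step left them, time stands still between calls to the robot, and variables do not carry over. Pictures are saved under pics/ and viewed, and the job is handed in when it is done.

```bash
mkdir -p pics
cat > h.py <<'E'
import numpy as np, cv2, json
from cell import bot, imaging
from scipy.spatial.transform import Rotation as Rot
def cam(name, st=None):
    p=imaging.camera_params(name); K=np.array(p['K'],float); D=np.array(p['D'],float)
    if 'R' in p: R=np.array(p['R']);t=np.array(p['t'])
    else:
        st=st or bot.sense(); M=np.array(p['mount']); Rt=Rot.from_quat(st['orientation']).as_matrix()
        Rc=Rt@M[:3,:3]; c=Rt@M[:3,3]+np.array(st['tcp_pos']); R=Rc.T; t=-R@c
    return K,D,R,t
def ray(c,uv):
    K,D,R,t=c; n=cv2.undistortPoints(np.array(uv,float).reshape(-1,1,2),K,D).reshape(-1,2)
    d=np.c_[n,np.ones(len(n))]@R; return -R.T@t,d
def onz(c,uv,z):
    o,d=ray(c,uv); s=(z-o[2])/d[:,2]; return o+d*s[:,None]
def proj(c,X):
    K,D,R,t=c; return cv2.projectPoints(np.array(X,float).reshape(-1,1,3),cv2.Rodrigues(R)[0],t,K,D)[0].reshape(-1,2)
def save(im,fn): cv2.imwrite('pics/'+fn,im[:,:,::-1])
E
python3 - <<'E'
from h import *
s=bot.sense(); print(s['time_s'],s['tcp_pos'],s['orientation'],s['opening'])
import pickle
for n in ['scene','side','wrist']:
    im=imaging.snapshot(n); save(im,n+'0.png'); np.save('pics/'+n+'0.npy',im)
    K,D,R,t=cam(n,s); print(n,(-R.T@t).round(),R.round(2).tolist(),K[0,0])
pickle.dump({n:cam(n,s) for n in ['scene','side','wrist']},open('cams0.pkl','wb'))
E
```

```text
0.0 [251.43692806 516.8402135  230.69441094] [ 8.47787482e-01  5.30335771e-01 -5.40007549e-04  2.51532644e-04] 85.7313037864984
scene [ 926. -612. 1099.] [[0.77, 0.64, -0.02], [0.51, -0.63, -0.59], [-0.38, 0.44, -0.81]] 535.3614177228828
side [ -146. -1082.   798.] [[0.86, -0.5, -0.02], [-0.29, -0.45, -0.84], [0.41, 0.74, -0.54]] 515.2358435265911
wrist [188. 550. 373.] [[0.44, 0.9, -0.0], [0.86, -0.42, 0.29], [0.26, -0.13, -0.96]] 326.76211673962337
```

View pics/scene0.png

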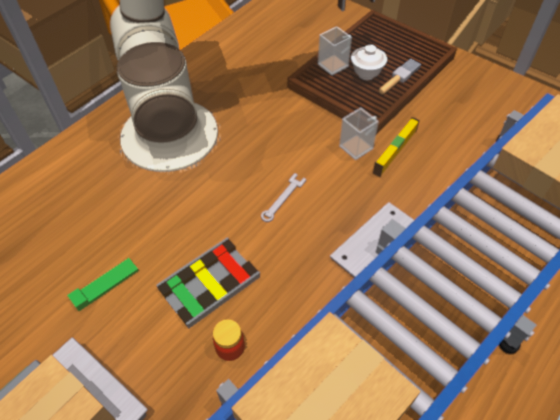

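View pics/side0.png

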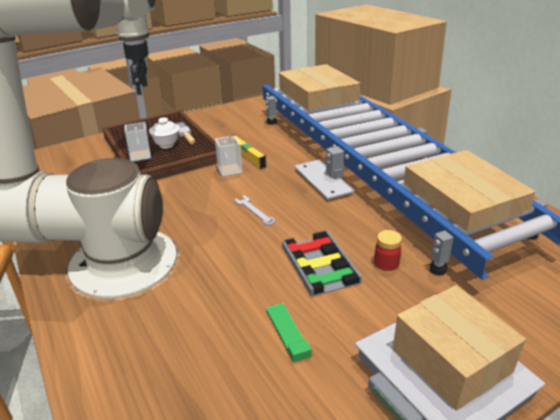

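View pics/wrist0.png

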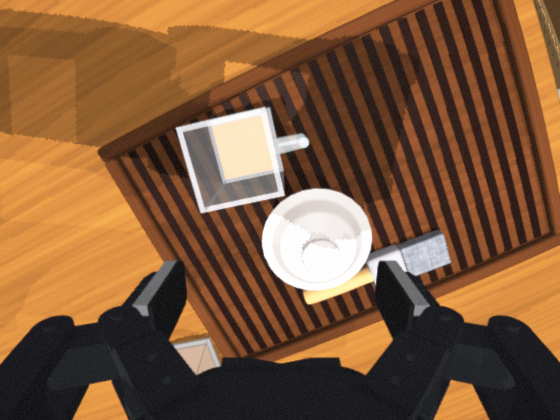

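Scene view: the packer9 candidates are the small green strip in the case at (184,297) and the larger loose green one at (103,284). By the description ("the smaller") I choose the one in the case. Yellow is at (209,280), red at (236,265), and the foot plate at about (375,240). Next, a close crop.

Run:
```python
from h import *
im=np.load('pics/scene0.npy'); a=cv2.resize(im[215:335,55:275],None,fx=3.4,fy=3.4,interpolation=cv2.INTER_CUBIC); save(a,'c1.png')
a=cv2.resize(im[190:300,310:450],None,fx=5,fy=5,interpolation=cv2.INTER_CUBIC); save(a,'c2.png')
im=np.load('pics/side0.npy'); a=cv2.resize(im[130:300,230:420],None,fx=3.5,fy=3.5,interpolation=cv2.INTER_CUBIC); save(a,'c3.png')
```

```text
(no output)
```

View pics/c1.png

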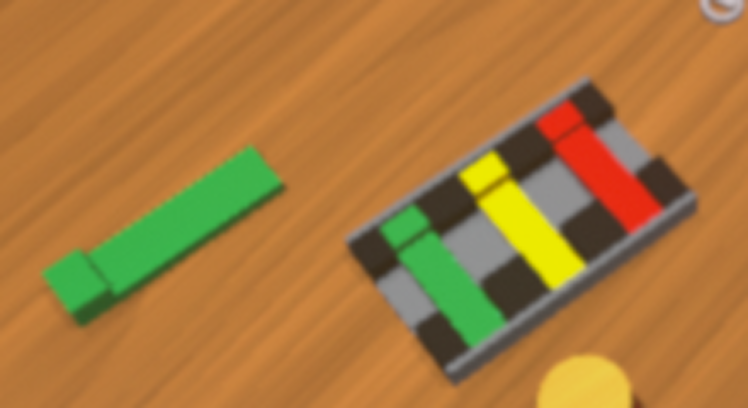

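View pics/c2.png

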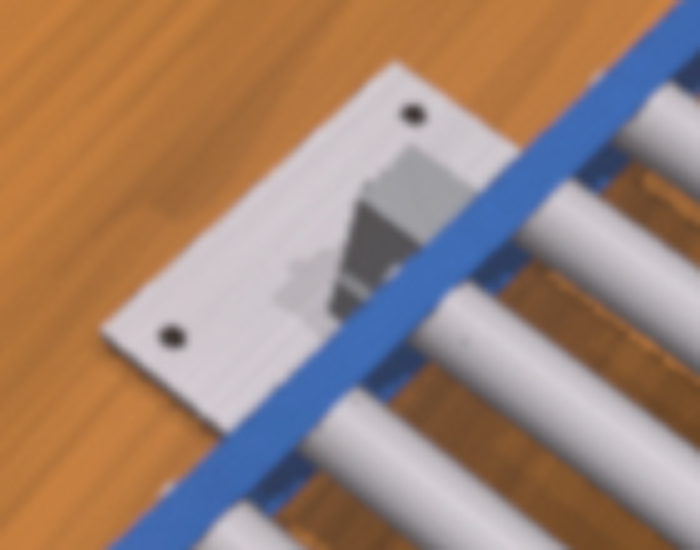

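View pics/c3.png

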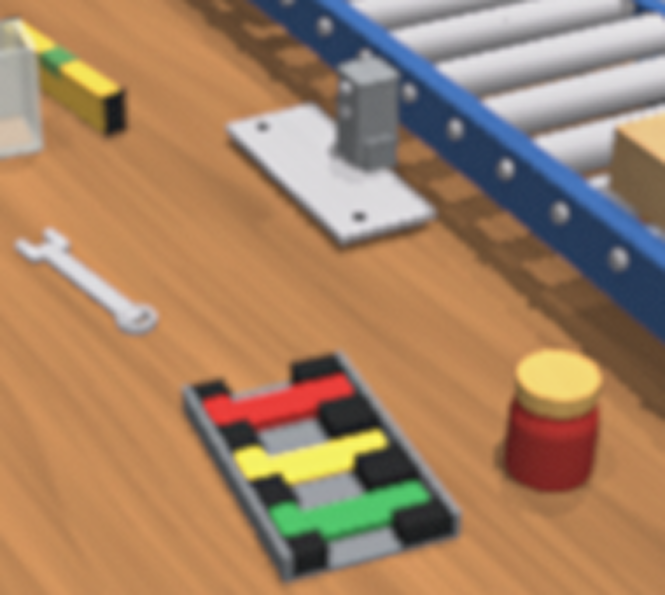

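```bash
cat >> h.py <<'E'
def tri(cs,uvs):
    A=np.zeros((3,3));b=np.zeros(3);os=[]
    for c,uv in zip(cs,uvs):
        o,d=ray(c,uv); d=d[0]/np.linalg.norm(d[0]); P=np.eye(3)-np.outer(d,d); A+=P; b+=P@o; os.append((o,d,P))
    X=np.linalg.solve(A,b); return X,[round(float(np.linalg.norm(P@(X-o))),1) for o,d,P in os]
E
python3 - <<'E'
from h import *
S=cam('scene'); D=cam('side')
s=lambda u,v:(u/3.4+55-0.35,v/3.4+215-0.35)
s2=lambda u,v:(u/5+310-.4,v/5+190-.4)
d=lambda u,v:(u/3.5+230-.36,v/3.5+130-.36)
for n,a,b in [('footL',s2(395,62),d(231,128)),('footR',s2(102,328),d(343,238)),
 ('caseA',s(347,240),d(185,392) ),]:
    print(n,tri([S,D],[a,b]))
print(onz(S,[s2(395,62),s2(102,328)],18).round(1),onz(D,[d(231,128),d(343,238)],18).round(1))
print('case scene z22',onz(S,[s(347,240),s(588,78),s(697,198),s(455,372)],22).round(1).tolist())
print('case side z22',onz(D,[d(285,568),d(185,392),d(340,354),d(458,520)],22).round(1).tolist())
for n,im,c in (('scene',np.load('pics/scene0.npy'),S),('side',np.load('pics/side0.npy'),D)):
    h=cv2.cvtColor(im,cv2.COLOR_RGB2HSV)
    for nm,lo,hi,z in (('y',(25,150,120),(34,255,255),10),('g',(50,120,80),(75,255,255),13),('r',(0,200,150),(4,255,255),16)):
        m=cv2.inRange(h,lo,hi); k,l,st,ce=cv2.connectedComponentsWithStats(m)
        for i in range(1,k):
            if st[i,4]>80:
                r=cv2.minAreaRect(np.argwhere(l==i)[:,::-1].astype(np.float32)); bx=cv2.boxPoints(r)
                P=onz(c,bx,z); e=sorted([P[1]-P[0],P[2]-P[1]],key=np.linalg.norm)
                print(n,nm,st[i,4],ce[i].round(),onz(c,[ce[i]],z).round(1)[0],[round(float(np.linalg.norm(x))) for x in e],round(np.degrees(np.arctan2(e[1][1],e[1][0])),1))
E
```

```text
footL (array([616.97419284, 172.03202166,  16.53462381]), [2.4, 2.4])
footR (array([594.14724692, -43.74060855,  16.07209344]), [0.9, 0.9])
caseA (array([ 334.35772216, -327.6670727 ,   97.81150548]), [57.3, 57.3])
[[615.9 173.5  18. ]
 [594.2 -43.9  18. ]] [[615.2 165.9  18. ]
 [592.3 -47.5  18. ]]
case scene z22 [[338.7, -356.0, 22.0], [376.1, -161.0, 22.0], [498.6, -185.4, 22.0], [461.3, -377.0, 22.0]]
case side z22 [[330.1, -363.2, 22.0], [371.4, -166.9, 22.0], [493.1, -187.3, 22.0], [451.8, -384.4, 22.0]]
scene y 147 [407. 129.] [515.  428.1  10. ] [25, 84] 91.6
scene y 168 [387. 154.] [522.6 313.5  10. ] [24, 81] 90.5
scene y 562 [208. 279.] [ 412.3 -269.    10. ] [33, 115] -12.5
scene g 1135 [102. 284.] [ 234.5 -430.2   13. ] [51, 157] 80.9
scene g 571 [185. 296.] [ 402.3 -332.4   13. ] [32, 112] -12.3
scene r 475 [230. 264.] [ 427.4 -207.6   16. ] [30, 111] -11.8
side y 286 [319. 260.] [ 415.1 -266.4   10. ] [45, 106] -20.3
side g 381 [330. 276.] [ 402.9 -330.8   13. ] [44, 109] -16.8
side g 1060 [289. 333.] [ 228.9 -435.6   13. ] [49, 167] -99.2
```

```bash
cat >> h.py <<'E'
def plan(x,y,z,yaw):
    """tool down, tool x axis at yaw deg in world; prints dp and rotation in tool axes now"""
    s=bot.sense(); R=Rot.from_quat(s['orientation']); a=np.radians(yaw)
    X=np.array([np.cos(a),np.sin(a),0]); Z=np.array([0,0,-1.]); T=Rot.from_matrix(np.c_[X,np.cross(Z,X),Z])
    d=R.inv().apply(np.array([x,y,z])-s['tcp_pos']); r=(R.inv()*T).as_rotvec()
    print('dp',d.round(1).tolist(),'rot',r.round(4).tolist(),'len',round(float(np.linalg.norm(d))),'t',round(s['time_s'],2))
E
python3 - <<'E'
from h import *
S=cam('scene');D=cam('side')
print('spanner',onz(S,[(267,216),(297,178),(303,186)],3).round(),onz(D,[(237,198),(272,220)],3).round())
print('pitcher base',onz(S,[(341,150),(361,158),(377,143)],0).round(),onz(D,[(218,168),(222,174),(241,172)],0).round())
print('level',onz(S,[(377,172),(418,122)],42).round())
print('tin',onz(S,[(228,330)],80).round())
plan(420,-268,200,79.1)
E
```

```text
spanner [[400. -43.   3.]
 [382. 100.   3.]
 [411.  89.   3.]] [[379. 114.   3.]
 [410. -43.   3.]]
pitcher base [[413. 256.   0.]
 [472. 266.   0.]
 [475. 339.   0.]] [[411. 323.   0.]
 [405. 278.   0.]
 [463. 257.   0.]]
level [[548. 218.  42.]
 [536. 438.  42.]]
tin [[ 558. -348.   80.]]
dp [-632.0, 494.9, 31.4] rot [-0.0002, 0.0009, -0.2626] len 803 t 0.15
```

```bash
python3 -m handwheel '[{"rotation":[0,0,-0.06],"dp":[-30,23,1],"gripper":60},{"rotation":[0,0,-0.12],"dp":[-62,48,3],"gripper":40},{"rotation":[0,0,-0.2],"dp":[-94,73,4],"gripper":40},{"rotation":[0,0,-0.263],"dp":[-126,99,5],"gripper":40},{"rotation":[0,0,-0.263],"dp":[-158,124,6],"gripper":40},{"rotation":[0,0,-0.263],"dp":[-190,149,8],"gripper":40},{"rotation":[0,0,-0.263],"dp":[-222,174,10],"gripper":40},{"rotation":[0,0,-0.263],"dp":[-254,199,12],"gripper":40},{"rotation":[0,0,-0.263],"dp":[-286,224,14],"gripper":40},{"rotation":[0,0,-0.263],"dp":[-316,247,15],"gripper":40}]'; python3 -c "
from h import *
plan(420,-268,200,79.1)"
```

```text
time_s: 0.98
tcp_pos: [335.0, 122.9, 216.1]
orientation: [0.771, 0.637, 0.0, 0.0]
ft_force: [1.3, -0.7, 0.3]
opening: 40.0
dp [-367.9, 157.0, 16.2] rot [0.0004, 0.0001, 0.0008] len 400 t 0.98
```

```bash
python3 -m handwheel '[{"rotation":[0,0,0],"dp":[-38,16,2],"gripper":40},{"rotation":[0,0,0],"dp":[-76,32,4],"gripper":40},{"rotation":[0,0,0],"dp":[-114,48,6],"gripper":40},{"rotation":[0,0,0],"dp":[-152,64,8],"gripper":40},{"rotation":[0,0,0],"dp":[-190,80,10],"gripper":40},{"rotation":[0,0,0],"dp":[-228,96,12],"gripper":40},{"rotation":[0,0,0],"dp":[-264,112,14],"gripper":40},{"rotation":[0,0,0],"dp":[-300,128,16],"gripper":40},{"rotation":[0,0,0],"dp":[-336,144,16],"gripper":40},{"rotation":[0,0,0],"dp":[-368,157,16],"gripper":40}]'; python3 -c "
from h import *
import pickle
s=bot.sense(); im=imaging.snapshot('wrist'); save(im,'w1.png'); np.save('pics/w1.npy',im); pickle.dump(cam('wrist',s),open('w1.pkl','wb')); print(s['tcp_pos'],s['qvel'][:2])"
```

```text
time_s: 1.82
tcp_pos: [420.1, -268.8, 199.9]
orientation: [0.771, 0.637, -0.0, -0.0]
ft_force: [0.9, 0.2, -0.2]
opening: 40.3
[ 420.06507274 -268.80310078  199.86037619] [-0.52102573  0.58527413]
```

View pics/w1.png

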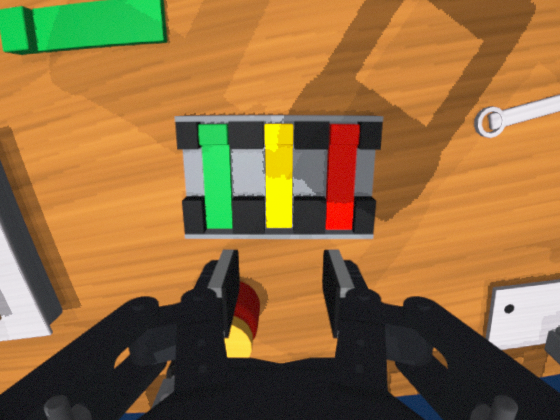

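Run:
```python
from h import *
s=bot.sense(); im=imaging.snapshot('wrist'); save(im,'w2.png'); print(s['tcp_pos'],s['qvel'][:2])
c=cam('wrist',s)
h=cv2.cvtColor(im,cv2.COLOR_RGB2HSV)
for nm,lo,hi,z in (('y',(25,150,120),(34,255,255),10),('g',(50,120,80),(75,255,255),13),('r',(0,200,110),(6,255,255),16)):
    m=cv2.inRange(h,lo,hi); m[240:]=0; m[:110]=0; k,l,st,ce=cv2.connectedComponentsWithStats(m)
    for i in range(1,k):
        if st[i,4]>300:
            pts=np.argwhere(l==i); r0,r1=pts[:,0].min(),pts[:,0].max()
            # strip centerline between 35% and 90%
            rows=np.arange(int(r0+.3*(r1-r0)),int(r1-4)); mid=[(pts[pts[:,0]==r,1].mean(),r) for r in rows]
            P=onz(c,mid,z); v=np.polyfit(P[:,0],P[:,1],1)
            end=onz(c,[(mid[-1][0],r1+.5)],z)[0]; tail=onz(c,[(mid[0][0],r0-.5)],22)[0]
            print(nm,st[i],'yaw',np.degrees(np.arctan(v[0])).round(2),'nose',end.round(1),'tail',tail.round(1),'len',np.linalg.norm(end-tail).round(1), 'w',onz(c,[(pts[pts[:,0]==r1-30,1].min()-.5,r1-30),(pts[pts[:,0]==r1-30,1].max()+.5,r1-30)],z)[:,1].round(1))
            u=np.array([np.cos(np.arctan(v[0])),v[0]*np.cos(np.arctan(v[0]))]); print('   origin', (end[:2]-60*u).round(1))
```

```text
[ 420.68440025 -273.10347233  199.354763  ] [ 0.07444534 -0.05368707]
y [ 269  122   29  105 2835] yaw -11.07 nose [ 471.8 -279.    10. ] tail [ 362.9 -257.7   22. ] len 111.5 w [-286.  -258.1]
   origin [ 412.9 -267.5]
g [ 202  122   35  106 2943] yaw -11.42 nose [ 459.7 -341.8   13. ] tail [ 351.2 -317.3   22. ] len 111.6 w [-349.7 -320.8]
   origin [ 400.9 -330. ]
r [ 330  123   34  106 2854] yaw -10.26 nose [ 484.1 -215.7   16. ] tail [ 375.2 -198.2   22. ] len 110.5 w [-223.9 -196.2]
   origin [ 425.1 -205. ]
```

Run:
```python
import cv2; a=cv2.imread('pics/w2.png')[105:300,165:400]; cv2.imwrite('pics/w2c.png',cv2.resize(a,None,fx=3,fy=3,interpolation=cv2.INTER_CUBIC))
```

```text
(no output)
```

View pics/w2c.png

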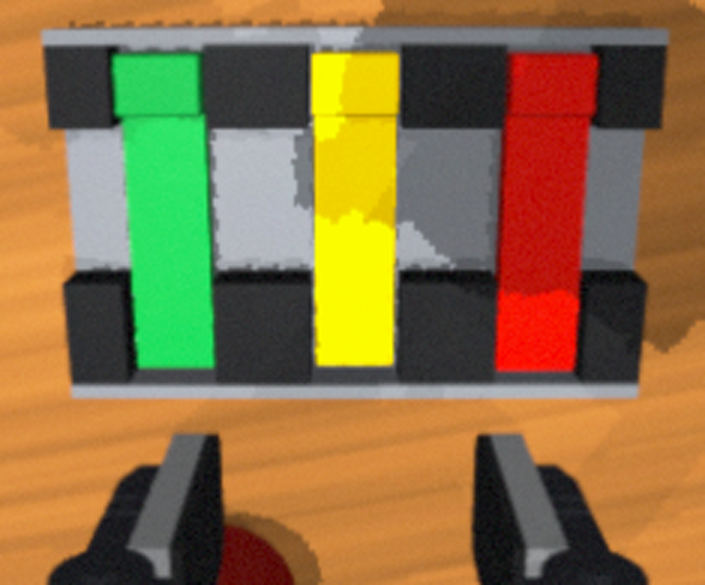

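```bash
python3 -m handwheel '[{"rotation":[0,0,0],"dp":[0,0,0],"gripper":40}]'; python3 -c "
from h import *
plan(412.9,-267.5,60,79.04)"
```

```text
time_s: 2.0
tcp_pos: [419.9, -267.0, 199.6]
orientation: [0.772, 0.636, -0.0, -0.001]
ft_force: [0.5, 0.2, 0.2]
opening: 40.0
dp [-2.0, -6.5, 139.6] rot [-0.0014, -0.0008, -0.0004] len 140 t 2.0
```

```bash
python3 -m handwheel '[{"rotation":[0,0,0],"dp":[-1,-3,35],"gripper":40},{"rotation":[0,0,0],"dp":[-2,-6.5,70],"gripper":40},{"rotation":[0,0,0],"dp":[-2,-6.5,105],"gripper":40},{"rotation":[0,0,0],"dp":[-2,-6.5,130],"gripper":40},{"rotation":[0,0,0],"dp":[-2,-6.5,150],"gripper":40},{"rotation":[0,0,0],"dp":[-2,-6.5,160],"gripper":40},{"rotation":[0,0,0],"dp":[-2,-6.5,160],"gripper":40},{"rotation":[0,0,0],"dp":[-2,-6.5,160],"gripper":40}]'
python3 - <<'E'
from h import *
plan(412.9,-267.5,5,79.04)
save(imaging.snapshot('wrist'),'w3.png')
E
```

```text
time_s: 2.67
tcp_pos: [413.7, -266.5, 41.1]
orientation: [0.771, 0.637, 0.0, 0.0]
ft_force: [0.4, 0.3, 1.2]
opening: 39.9
dp [-1.1, -0.6, 36.1] rot [0.0003, 0.0002, 0.0023] len 36 t 2.67
```

View pics/w3.png

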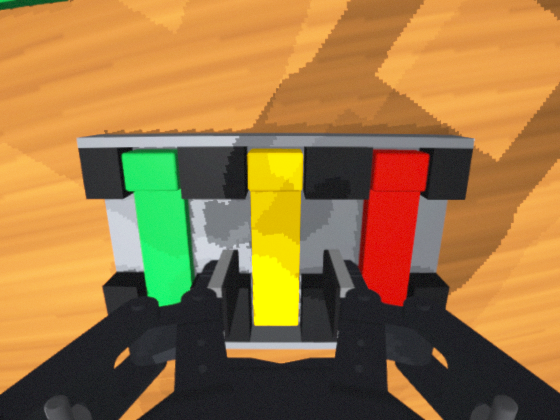

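Yellow is centred between the fingers (pads at about x=225 and x=340, strip 250–300). Descending.

```bash
python3 -m handwheel '[{"rotation":[0,0,0],"dp":[-1,0,12],"gripper":38},{"rotation":[0,0,0],"dp":[-1,0,24],"gripper":38},{"rotation":[0,0,0],"dp":[-1,0,31],"gripper":38},{"rotation":[0,0,0],"dp":[-1,0,35],"gripper":38},{"rotation":[0,0,0],"dp":[-1,0,36],"gripper":38},{"rotation":[0,0,0],"dp":[-1,0,36],"gripper":38}]';python3 -m handwheel '[{"rotation":[0,0,0],"dp":[0,0,1],"gripper":38},{"rotation":[0,0,0],"dp":[0,0,1],"gripper":38}]'
```

```text
time_s: 3.22
tcp_pos: [413.4, -268.1, 4.8]
orientation: [0.771, 0.637, 0.0, 0.0]
ft_force: [-0.5, -0.9, -0.1]
opening: 37.3
time_s: 3.38
tcp_pos: [413.4, -268.1, 3.8]
orientation: [0.771, 0.637, -0.0, 0.0]
ft_force: [0.3, -0.4, -0.0]
opening: 37.9
```

```bash
python3 -m handwheel '[{"rotation":[0,0,0],"dp":[0,0,1],"gripper":38},{"rotation":[0,0,0],"dp":[0,0,1],"gripper":38}]'; python3 -m handwheel '[{"rotation":[0,0,0],"dp":[0,0,0],"gripper":22},{"rotation":[0,0,0],"dp":[0,0,0],"gripper":22},{"rotation":[0,0,0],"dp":[0,0,0],"gripper":22},{"rotation":[0,0,0],"dp":[0,0,0],"gripper":22}]'
```

```text
time_s: 3.55
tcp_pos: [413.4, -268.1, 2.8]
orientation: [0.771, 0.637, 0.0, 0.0]
ft_force: [1.4, -0.5, 3.0]
opening: 38.0
time_s: 3.88
tcp_pos: [414.3, -268.8, 4.0]
orientation: [0.771, 0.637, 0.0, 0.002]
ft_force: [-0.8, 2.1, 20.3]
opening: 26.0
```

```bash
python3 -m handwheel '[{"rotation":[0,0,0],"dp":[0,0,-2],"gripper":22},{"rotation":[0,0,0],"dp":[0,0,-12],"gripper":22},{"rotation":[0,0,0],"dp":[0,0,-32],"gripper":22},{"rotation":[0,0,0],"dp":[0,0,-60],"gripper":22},{"rotation":[0,0,0],"dp":[0,0,-80],"gripper":22},{"rotation":[0,0,0],"dp":[0,0,-80],"gripper":22}]'
python3 - <<'E'
from h import *
save(imaging.snapshot('wrist'),'w4.png')
E
```

```text
time_s: 4.38
tcp_pos: [414.6, -269.0, 86.9]
orientation: [0.771, 0.637, 0.0, 0.003]
ft_force: [0.3, -1.1, 0.3]
opening: 25.5
```

View pics/w4.png

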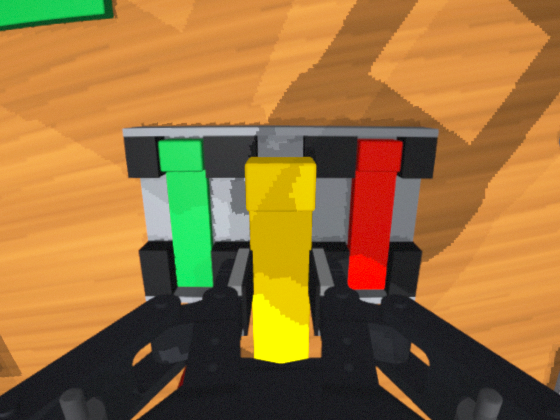

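```bash
python3 -c "
from h import *
plan(522,142,130,84.25)"
```

```text
dp [423.5, 28.8, -46.0] rot [0.0031, 0.0022, -0.0894] len 427 t 4.43
```

```bash
python3 -m handwheel '[{"rotation":[0,0,-0.01],"dp":[20,1.5,-14],"gripper":22},{"rotation":[0,0,-0.02],"dp":[57,4,-28],"gripper":22},{"rotation":[0,0,-0.04],"dp":[95,7,-43],"gripper":22},{"rotation":[0,0,-0.06],"dp":[135,9,-46],"gripper":22},{"rotation":[0,0,-0.08],"dp":[175,12,-46],"gripper":22},{"rotation":[0,0,-0.09],"dp":[215,15,-46],"gripper":22},{"rotation":[0,0,-0.09],"dp":[255,18,-46],"gripper":22},{"rotation":[0,0,-0.09],"dp":[295,20,-46],"gripper":22},{"rotation":[0,0,-0.09],"dp":[335,23,-46],"gripper":22},{"rotation":[0,0,-0.09],"dp":[370,26,-46],"gripper":22}]'; python3 -m handwheel '[{"rotation":[0,0,0],"dp":[28,1.5,0],"gripper":22},{"rotation":[0,0,0],"dp":[45,2.5,0],"gripper":22},{"rotation":[0,0,0],"dp":[54,3,0],"gripper":22},{"rotation":[0,0,0],"dp":[54,3,0],"gripper":22},{"rotation":[0,0,0],"dp":[54,3,0],"gripper":22},{"rotation":[0,0,0],"dp":[54,3,0],"gripper":22}]'
python3 - <<'E'
from h import *
import pickle
s=bot.sense(); im=imaging.snapshot('wrist'); save(im,'w5.png'); pickle.dump(cam('wrist',s),open('w5.pkl','wb'))
plan(522,142,10,84.25)
E
```

```text
time_s: 5.27
tcp_pos: [508.2, 93.1, 127.7]
orientation: [0.741, 0.671, -0.0, -0.0]
ft_force: [1.7, -0.3, -0.9]
opening: 25.8
time_s: 5.77
tcp_pos: [516.7, 142.9, 128.1]
orientation: [0.742, 0.671, -0.0, -0.0]
ft_force: [-0.3, 0.1, -0.3]
opening: 26.1
dp [-0.3, 5.3, 118.2] rot [-0.0002, 0.0003, -0.0006] len 118 t 5.82
```

View pics/w5.png

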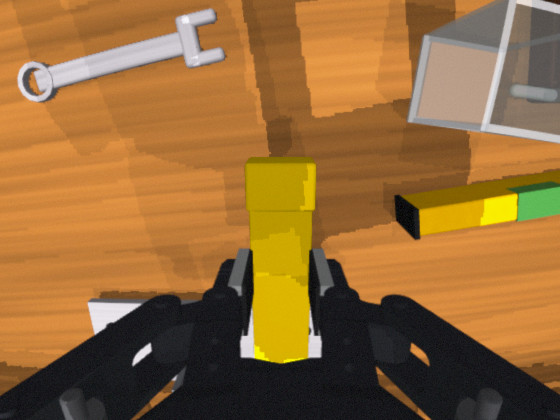

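Run:
```python
from h import *
import pickle
im=cv2.imread('pics/w5.png'); cv2.imwrite('pics/w5c.png',cv2.resize(im[270:380,70:350],None,fx=2.8,fy=2.8,interpolation=cv2.INTER_CUBIC))
c=pickle.load(open('w5.pkl','rb'))
for z in (15,18,22): print(z,onz(c,[(90,300),(180,296)],z).round(1).tolist())
```

```text
15 [[595.5, -40.8, 15.0], [597.8, 45.5, 15.0]]
18 [[593.8, -38.6, 18.0], [596.0, 46.7, 18.0]]
22 [[591.4, -35.6, 22.0], [593.6, 48.4, 22.0]]
```

View pics/w5c.png

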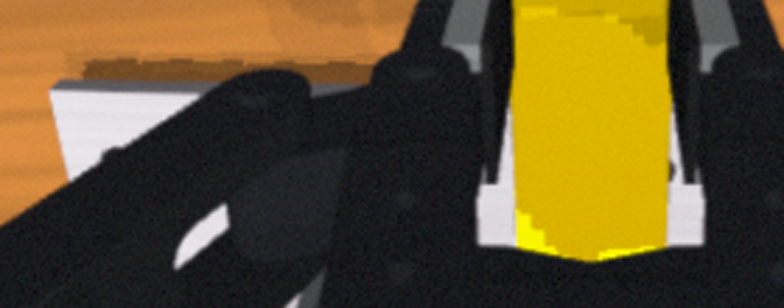

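```bash
python3 -m handwheel '[{"rotation":[0,0,0],"dp":[0,0,35],"gripper":22},{"rotation":[0,0,0],"dp":[0,0,70],"gripper":22},{"rotation":[0,0,0],"dp":[0,0,100],"gripper":22},{"rotation":[0,0,0],"dp":[0,0,118],"gripper":22},{"rotation":[0,0,0],"dp":[0,0,124],"gripper":22},{"rotation":[0,0,0],"dp":[0,0,126],"gripper":22},{"rotation":[0,0,0],"dp":[0,0,126],"gripper":22}]'
```

```text
time_s: 6.4
tcp_pos: [517.3, 143.5, 3.0]
orientation: [0.742, 0.671, 0.0, 0.0]
ft_force: [0.0, -0.1, -0.4]
opening: 25.6
```

```bash
python3 -m handwheel '[{"rotation":[0,0,0],"dp":[0,0,1.5],"gripper":22},{"rotation":[0,0,0],"dp":[0,0,1.5],"gripper":22}]'; python3 -m handwheel '[{"rotation":[0,0,0],"dp":[0,0,1.5],"gripper":36},{"rotation":[0,0,0],"dp":[0,0,1.5],"gripper":36},{"rotation":[0,0,0],"dp":[0,0,1.5],"gripper":36}]';  python3 -m handwheel '[{"rotation":[0,0,0],"dp":[0,0,0],"gripper":22},{"rotation":[0,0,0],"dp":[0,0,0],"gripper":22},{"rotation":[0,0,0],"dp":[0,0,0],"gripper":22},{"rotation":[0,0,0],"dp":[0,0,0],"gripper":22}]'
```

```text
time_s: 6.57
tcp_pos: [517.6, 143.9, 1.9]
orientation: [0.742, 0.671, 0.001, 0.001]
ft_force: [-0.7, -0.5, -1.0]
opening: 26.1
time_s: 6.82
tcp_pos: [517.1, 144.0, -0.4]
orientation: [0.741, 0.671, 0.0, 0.0]
ft_force: [-0.3, -1.3, 0.0]
opening: 36.1
time_s: 7.15
tcp_pos: [517.3, 144.1, 0.0]
orientation: [0.741, 0.671, 0.0, 0.0]
ft_force: [-2.5, 0.2, 9.1]
opening: 25.8
```

```bash
python3 -m handwheel '[{"rotation":[0,0,0],"dp":[0,0,-1],"gripper":34},{"rotation":[0,0,0],"dp":[0,0,-1],"gripper":34},{"rotation":[0,0,0],"dp":[0,0,-1.2],"gripper":22},{"rotation":[0,0,0],"dp":[0,0,-1.2],"gripper":22},{"rotation":[0,0,0],"dp":[0,0,-1.2],"gripper":22},{"rotation":[0,0,0],"dp":[0,0,-1.2],"gripper":22}]'
python3 - <<'E'
from h import *
im=imaging.snapshot('side'); save(cv2.resize(im[110:230,230:400],None,fx=4,fy=4,interpolation=cv2.INTER_CUBIC),'s1.png')
s=bot.sense();save(imaging.snapshot('wrist'),'w6.png')
E
```

```text
time_s: 7.65
tcp_pos: [517.0, 144.0, 0.8]
orientation: [0.741, 0.671, 0.0, 0.0]
ft_force: [-1.1, 0.2, 7.6]
opening: 25.7
```

View pics/s1.png

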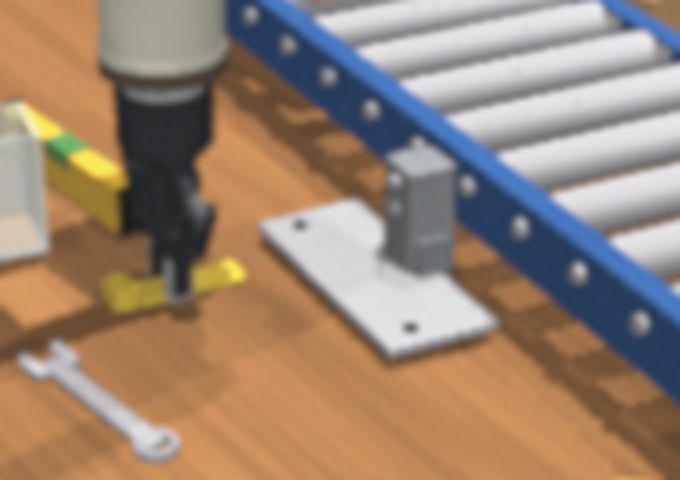

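View pics/w6.png

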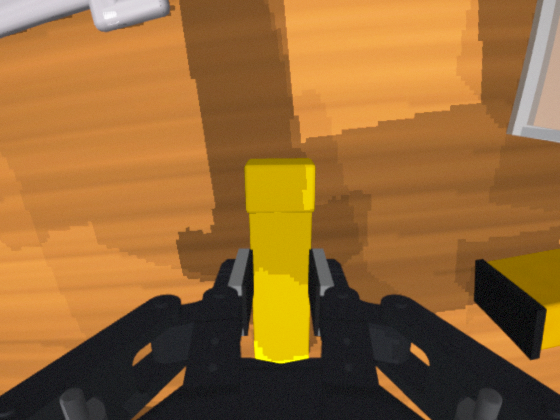

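Packer6 lies flat in front of the foot's left half, nose at about (240,270) in the crop and clear of the edge. Trying its nose.

```bash
python3 -m handwheel '[{"rotation":[0,0,0],"dp":[0,6,-0.4],"gripper":22},{"rotation":[0,0,0],"dp":[0,14,-0.4],"gripper":22},{"rotation":[0,0,0],"dp":[0,22,-0.4],"gripper":22},{"rotation":[0,0,0],"dp":[0,30,-0.4],"gripper":22},{"rotation":[0,0,0],"dp":[0,36,-0.4],"gripper":22},{"rotation":[0,0,0],"dp":[0,42,-0.4],"gripper":22},{"rotation":[0,0,0],"dp":[0,46,-0.4],"gripper":22},{"rotation":[0,0,0],"dp":[0,50,-0.4],"gripper":22},{"rotation":[0,0,0],"dp":[0,50,-0.4],"gripper":22}]'; python3 -m handwheel '[{"rotation":[0,0,0],"dp":[0,4,0],"gripper":22},{"rotation":[0,0,0],"dp":[0,8,0],"gripper":22},{"rotation":[0,0,0],"dp":[0,12,0],"gripper":22},{"rotation":[0,0,0],"dp":[0,12,0],"gripper":22}]'
python3 - <<'E'
from h import *
im=imaging.snapshot('side'); save(cv2.resize(im[110:230,230:400],None,fx=4,fy=4,interpolation=cv2.INTER_CUBIC),'s2.png')
E
```

```text
time_s: 8.5
tcp_pos: [567.7, 138.8, 0.9]
orientation: [0.742, 0.671, 0.0, 0.0]
ft_force: [2.3, 0.5, 2.5]
opening: 25.9
time_s: 8.83
tcp_pos: [579.5, 137.7, 0.9]
orientation: [0.742, 0.671, 0.0, 0.0]
ft_force: [2.4, -0.9, 3.0]
opening: 25.4
```

View pics/s2.png

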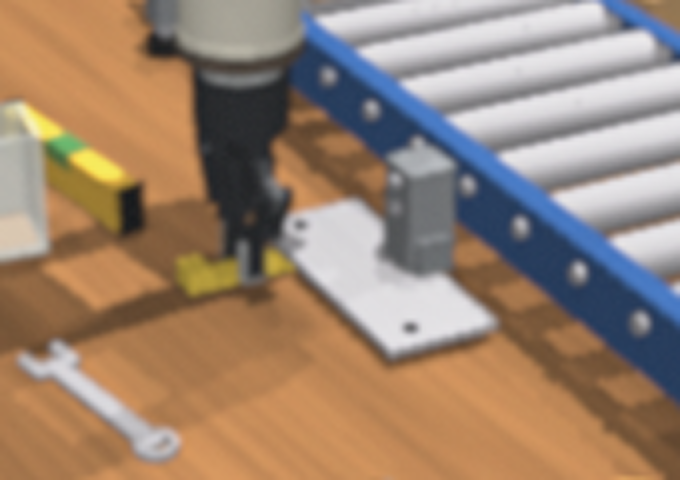

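The 6 mm packer goes in about 25 mm under the plate with no resistance. Drawing it back out and releasing.

```bash
python3 -m handwheel '[{"rotation":[0,0,0],"dp":[0,-8,0],"gripper":22},{"rotation":[0,0,0],"dp":[0,-20,0],"gripper":22},{"rotation":[0,0,0],"dp":[0,-34,0],"gripper":22},{"rotation":[0,0,0],"dp":[0,-48,0],"gripper":22},{"rotation":[0,0,0],"dp":[0,-60,0],"gripper":22},{"rotation":[0,0,0],"dp":[0,-68,0],"gripper":22},{"rotation":[0,0,0],"dp":[0,-70,0],"gripper":22},{"rotation":[0,0,0],"dp":[0,-70,0],"gripper":22},{"rotation":[0,0,0],"dp":[0,-70,0],"gripper":38},{"rotation":[0,0,0],"dp":[0,-70,0],"gripper":38}]'; python3 -m handwheel '[{"rotation":[0,0,0],"dp":[0,0,-3],"gripper":38},{"rotation":[0,0,0],"dp":[0,0,-15],"gripper":38},{"rotation":[0,0,0],"dp":[0,0,-45],"gripper":38},{"rotation":[0,0,0],"dp":[0,0,-80],"gripper":38},{"rotation":[0,0,0],"dp":[0,0,-110],"gripper":38}]'
python3 - <<'E'
from h import *
save(imaging.snapshot('wrist'),'w7.png')
plan(402.3,-330.5,120,79.04)
E
```

```text
time_s: 9.72
tcp_pos: [509.3, 144.7, 0.8]
orientation: [0.742, 0.671, -0.0, 0.0]
ft_force: [0.2, 0.2, 0.7]
opening: 38.2
time_s: 10.13
tcp_pos: [509.1, 144.7, 113.7]
orientation: [0.742, 0.671, 0.0, 0.0]
ft_force: [0.9, 0.2, 0.8]
opening: 38.2
dp [-484.1, -61.1, -1.7] rot [0.0077, -0.0021, 0.0915] len 488 t 10.18
```

View pics/w7.png

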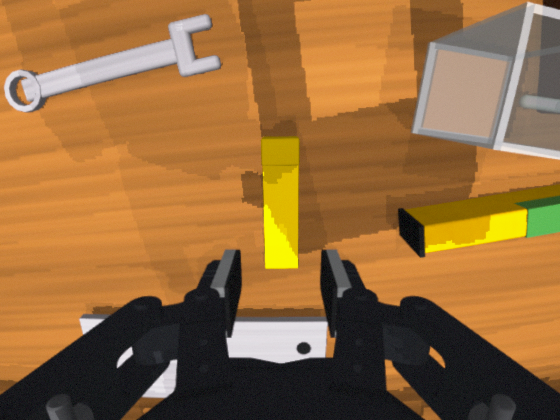

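Packer6 lies flat, nose at (281,268), about 40 mm clear of the plate edge (row 318). Next is packer9.

```bash
python3 -m handwheel '[{"rotation":[0,0,0.01],"dp":[-25,-3,-4],"gripper":38},{"rotation":[0,0,0.02],"dp":[-65,-8,-4],"gripper":38},{"rotation":[0,0,0.04],"dp":[-105,-13,-4],"gripper":38},{"rotation":[0,0,0.06],"dp":[-145,-18,-4],"gripper":38},{"rotation":[0,0,0.08],"dp":[-185,-23,-4],"gripper":38},{"rotation":[0,0,0.091],"dp":[-225,-28,-4],"gripper":38},{"rotation":[0,0,0.091],"dp":[-265,-33,-4],"gripper":38},{"rotation":[0,0,0.091],"dp":[-305,-38,-4],"gripper":38},{"rotation":[0,0,0.091],"dp":[-345,-43,-4],"gripper":38},{"rotation":[0,0,0.091],"dp":[-385,-48,-4],"gripper":38}]'; python3 -c "
from h import *
plan(402.3,-330.5,60,79.04)"
```

```text
time_s: 11.02
tcp_pos: [422.1, -235.6, 116.1]
orientation: [0.771, 0.636, 0.0, 0.001]
ft_force: [1.7, 0.1, 0.2]
opening: 37.9
dp [-96.9, -1.5, 56.1] rot [0.001, 0.0006, 0.0003] len 112 t 11.02
```

```bash
python3 -m handwheel '[{"rotation":[0,0,0],"dp":[-35,0,5],"gripper":38},{"rotation":[0,0,0],"dp":[-65,-1,20],"gripper":38},{"rotation":[0,0,0],"dp":[-85,-1.5,40],"gripper":38},{"rotation":[0,0,0],"dp":[-97,-1.5,56],"gripper":38},{"rotation":[0,0,0],"dp":[-97,-1.5,76],"gripper":38},{"rotation":[0,0,0],"dp":[-97,-1.5,76],"gripper":38},{"rotation":[0,0,0],"dp":[-97,-1.5,76],"gripper":38}]'
python3 - <<'E'
from h import *
plan(402.3,-330.5,4.3,79.04)
save(imaging.snapshot('wrist'),'w8.png')
E
```

```text
time_s: 11.6
tcp_pos: [402.8, -328.3, 39.2]
orientation: [0.771, 0.636, -0.0, -0.001]
ft_force: [1.1, -0.9, 0.5]
opening: 38.0
dp [-2.3, -0.0, 34.9] rot [-0.0011, -0.0008, 0.0002] len 35 t 11.6
```

View pics/w8.png

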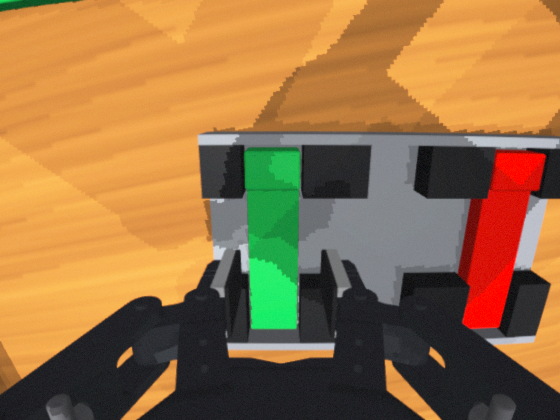

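Green strip (250–299) lies between the fingers, about 2 mm to the left of centre. Correcting and descending.

```bash
python3 -m handwheel '[{"rotation":[0,0,0],"dp":[-2,0,12],"gripper":38},{"rotation":[0,0,0],"dp":[-2,0,24],"gripper":38},{"rotation":[0,0,0],"dp":[-2,0,31],"gripper":38},{"rotation":[0,0,0],"dp":[-2,0,34],"gripper":38},{"rotation":[0,0,0],"dp":[-2,0,34],"gripper":38},{"rotation":[0,0,0],"dp":[-2,0,34],"gripper":22},{"rotation":[0,0,0],"dp":[-2,0,34],"gripper":22},{"rotation":[0,0,0],"dp":[-2,0,34],"gripper":22},{"rotation":[0,0,0],"dp":[-2,0,34],"gripper":22}]'
```

```text
time_s: 12.4
tcp_pos: [402.9, -331.1, 5.7]
orientation: [0.771, 0.637, -0.0, 0.001]
ft_force: [-1.5, -4.1, 7.1]
opening: 26.0
```

```bash
python3 -m handwheel '[{"rotation":[0,0,0],"dp":[0,0,-10],"gripper":22},{"rotation":[0,0,0],"dp":[0,0,-35],"gripper":22},{"rotation":[0,0,0],"dp":[0,0,-60],"gripper":22},{"rotation":[0,0,0],"dp":[15,0,-80],"gripper":22},{"rotation":[0,0,-0.01],"dp":[50,2,-90],"gripper":22},{"rotation":[0,0,-0.03],"dp":[90,4,-90],"gripper":22},{"rotation":[0,0,-0.06],"dp":[130,7,-90],"gripper":22},{"rotation":[0,0,-0.08],"dp":[170,10,-90],"gripper":22},{"rotation":[0,0,-0.091],"dp":[210,13,-90],"gripper":22},{"rotation":[0,0,-0.091],"dp":[250,16,-90],"gripper":22}]'; python3 -c "
from h import *
plan(513,73.3,80,84.2)"
```

```text
time_s: 13.23
tcp_pos: [465.6, -85.9, 95.1]
orientation: [0.741, 0.671, 0.0, -0.0]
ft_force: [1.6, 0.2, -0.8]
opening: 26.1
dp [163.1, 31.4, 15.2] rot [0.0002, -0.0002, 0.0021] len 167 t 13.23
```

```bash
python3 -m handwheel '[{"rotation":[0,0,0],"dp":[38,8,0],"gripper":22},{"rotation":[0,0,0],"dp":[76,16,0],"gripper":22},{"rotation":[0,0,0],"dp":[112,24,5],"gripper":22},{"rotation":[0,0,0],"dp":[140,31,15],"gripper":22},{"rotation":[0,0,0],"dp":[156,31,30],"gripper":22},{"rotation":[0,0,0],"dp":[161,31,55],"gripper":22},{"rotation":[0,0,0],"dp":[161,31,75],"gripper":22},{"rotation":[0,0,0],"dp":[161,31,84],"gripper":22},{"rotation":[0,0,0],"dp":[161,31,86],"gripper":22},{"rotation":[0,0,0],"dp":[161,31,86],"gripper":22}]'; python3 -c "
from h import *
plan(513,73.3,1.5,84.2)"
```

```text
time_s: 14.07
tcp_pos: [512.5, 68.9, 9.0]
orientation: [0.742, 0.671, -0.0, -0.0]
ft_force: [0.9, -1.1, 0.6]
opening: 25.5
dp [4.4, 0.1, 7.5] rot [-0.0007, 0.0, 0.0011] len 9 t 14.07
```

```bash
python3 -m handwheel '[{"rotation":[0,0,0],"dp":[2,0,4],"gripper":22},{"rotation":[0,0,0],"dp":[4,0,6.5],"gripper":22},{"rotation":[0,0,0],"dp":[4,0,7],"gripper":22},{"rotation":[0,0,0],"dp":[4,0,7],"gripper":34},{"rotation":[0,0,0],"dp":[4,0,7],"gripper":34},{"rotation":[0,0,0],"dp":[4,0,7],"gripper":34},{"rotation":[0,0,0],"dp":[4,0,7],"gripper":22},{"rotation":[0,0,0],"dp":[4,0,7],"gripper":22},{"rotation":[0,0,0],"dp":[4,0,7],"gripper":22},{"rotation":[0,0,0],"dp":[4,0,7],"gripper":22}]'
python3 - <<'E'
from h import *
im=imaging.snapshot('side'); save(cv2.resize(im[110:230,230:400],None,fx=4,fy=4,interpolation=cv2.INTER_CUBIC),'s3.png')
E
```

```text
time_s: 14.9
tcp_pos: [513.2, 73.0, 2.5]
orientation: [0.741, 0.671, 0.0, 0.0]
ft_force: [-2.9, -0.4, 8.1]
opening: 26.0
```

View pics/s3.png

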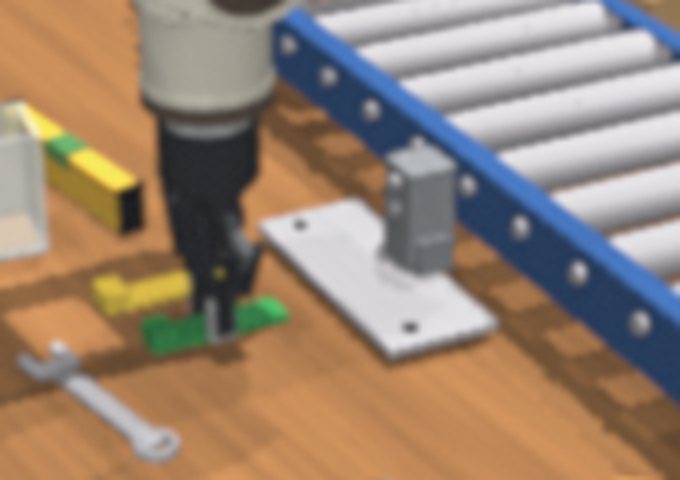

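Packer9 is flat, nose at (287,312) in the crop and clear of the edge. Trying it, slowly near contact.

```bash
python3 -m handwheel '[{"rotation":[0,0,0],"dp":[0,6,-0.4],"gripper":22},{"rotation":[0,0,0],"dp":[0,14,-0.4],"gripper":22},{"rotation":[0,0,0],"dp":[0,22,-0.4],"gripper":22},{"rotation":[0,0,0],"dp":[0,26,-0.4],"gripper":22},{"rotation":[0,0,0],"dp":[0,29,-0.4],"gripper":22},{"rotation":[0,0,0],"dp":[0,31,-0.4],"gripper":22},{"rotation":[0,0,0],"dp":[0,33,-0.4],"gripper":22}]'; python3 -m handwheel '[{"rotation":[0,0,0],"dp":[0,2,0],"gripper":22},{"rotation":[0,0,0],"dp":[0,4,0],"gripper":22},{"rotation":[0,0,0],"dp":[0,6,0],"gripper":22}]';python3 -m handwheel '[{"rotation":[0,0,0],"dp":[0,2,0],"gripper":22},{"rotation":[0,0,0],"dp":[0,4,0],"gripper":22},{"rotation":[0,0,0],"dp":[0,6,0],"gripper":22}]'
```

```text
time_s: 15.53
tcp_pos: [545.8, 69.8, 2.5]
orientation: [0.742, 0.671, -0.0, -0.0]
ft_force: [-8.3, 1.3, 10.9]
opening: 26.0
time_s: 15.78
tcp_pos: [551.8, 69.2, 2.4]
orientation: [0.742, 0.671, -0.0, -0.0]
ft_force: [-8.2, 1.1, 10.3]
opening: 25.8
time_s: 16.03
tcp_pos: [557.8, 68.6, 2.5]
orientation: [0.741, 0.671, -0.0, -0.0]
ft_force: [-8.3, 1.7, 9.7]
opening: 26.2
```

```bash
python3 -m handwheel '[{"rotation":[0,0,0],"dp":[0,4,0],"gripper":22},{"rotation":[0,0,0],"dp":[0,8,0],"gripper":22},{"rotation":[0,0,0],"dp":[0,12,0],"gripper":22},{"rotation":[0,0,0],"dp":[0,16,0],"gripper":22},{"rotation":[0,0,0],"dp":[0,16,0],"gripper":22}]'
python3 - <<'E'
from h import *
im=imaging.snapshot('side'); save(cv2.resize(im[110:230,230:400],None,fx=4,fy=4,interpolation=cv2.INTER_CUBIC),'s4.png')
im=imaging.snapshot('scene'); save(cv2.resize(im[170:290,290:450],None,fx=4,fy=4,interpolation=cv2.INTER_CUBIC),'s4b.png')
E
```

```text
time_s: 16.45
tcp_pos: [574.5, 66.9, 2.5]
orientation: [0.742, 0.671, 0.0, 0.0]
ft_force: [-0.2, 0.1, 6.4]
opening: 25.7
```

View pics/s4.png

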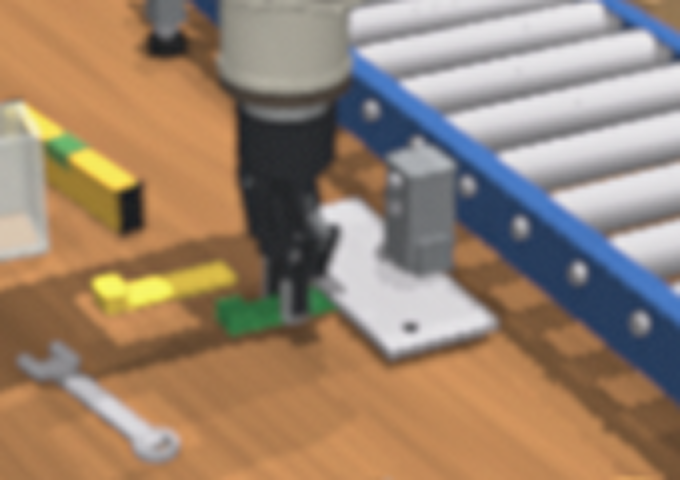

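View pics/s4b.png

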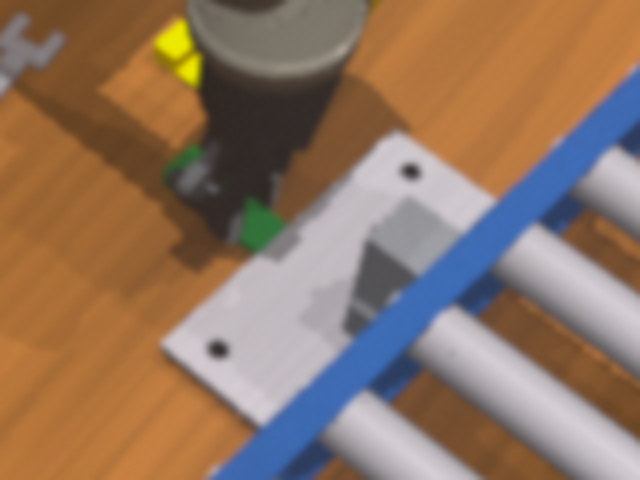

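The 9 mm nose goes in too: the strip disappears under the plate edge, about 25 mm in. Drawing it out and fetching packer12.

```bash
python3 -m handwheel '[{"rotation":[0,0,0],"dp":[0,-8,0],"gripper":22},{"rotation":[0,0,0],"dp":[0,-20,0],"gripper":22},{"rotation":[0,0,0],"dp":[0,-34,0],"gripper":22},{"rotation":[0,0,0],"dp":[0,-48,0],"gripper":22},{"rotation":[0,0,0],"dp":[0,-58,0],"gripper":22},{"rotation":[0,0,0],"dp":[0,-65,0],"gripper":22},{"rotation":[0,0,0],"dp":[0,-67,0],"gripper":22},{"rotation":[0,0,0],"dp":[0,-67,0],"gripper":22},{"rotation":[0,0,0],"dp":[0,-67,0],"gripper":38},{"rotation":[0,0,0],"dp":[0,-67,0],"gripper":38}]'; python3 -m handwheel '[{"rotation":[0,0,0],"dp":[0,0,-3],"gripper":38},{"rotation":[0,0,0],"dp":[0,0,-15],"gripper":38},{"rotation":[0,0,0],"dp":[0,0,-40],"gripper":38},{"rotation":[0,0,0],"dp":[0,0,-70],"gripper":38},{"rotation":[0,0,0],"dp":[0,0,-90],"gripper":38},{"rotation":[0,0,0],"dp":[0,0,-98],"gripper":38}]'
python3 - <<'E'
from h import *
plan(426.7,-205.3,60,79.04)
save(imaging.snapshot('wrist'),'w9.png')
E
```

```text
time_s: 17.38
tcp_pos: [506.9, 73.6, 2.0]
orientation: [0.742, 0.671, -0.0, -0.0]
ft_force: [-0.5, 0.9, -0.2]
opening: 37.9
time_s: 17.88
tcp_pos: [508.2, 73.6, 103.3]
orientation: [0.742, 0.671, 0.001, 0.001]
ft_force: [1.1, 0.5, 0.7]
opening: 37.6
dp [-285.7, -53.4, 43.1] rot [0.0034, -0.0004, 0.0914] len 294 t 17.88
```

View pics/w9.png

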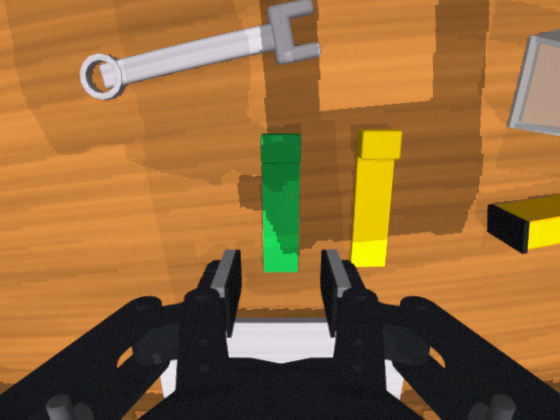

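Green and yellow both lie flat, with noses at (281,271) and (368,265), clear of the plate edge (row ~318). Going for red.

```bash
python3 -m handwheel '[{"rotation":[0,0,0.01],"dp":[-25,-5,0],"gripper":38},{"rotation":[0,0,0.03],"dp":[-65,-12,0],"gripper":38},{"rotation":[0,0,0.05],"dp":[-105,-20,0],"gripper":38},{"rotation":[0,0,0.07],"dp":[-145,-27,0],"gripper":38},{"rotation":[0,0,0.091],"dp":[-185,-35,5],"gripper":38},{"rotation":[0,0,0.091],"dp":[-222,-42,15],"gripper":38},{"rotation":[0,0,0.091],"dp":[-255,-48,28],"gripper":38},{"rotation":[0,0,0.091],"dp":[-278,-53,43],"gripper":38},{"rotation":[0,0,0.091],"dp":[-285,-53,55],"gripper":38},{"rotation":[0,0,0.091],"dp":[-285,-53,60],"gripper":38}]'; python3 -m handwheel '[{"rotation":[0,0,0],"dp":[0,0,0],"gripper":38},{"rotation":[0,0,0],"dp":[0,0,0],"gripper":38}]'
python3 - <<'E'
from h import *
plan(426.7,-205.3,6.5,79.04)
save(imaging.snapshot('wrist'),'w10.png')
E
```

```text
time_s: 18.77
tcp_pos: [424.3, -205.7, 37.7]
orientation: [0.772, 0.635, -0.001, -0.002]
ft_force: [-0.7, -0.2, 0.2]
opening: 37.9
time_s: 18.93
tcp_pos: [425.9, -203.9, 40.0]
orientation: [0.771, 0.637, -0.0, -0.001]
ft_force: [-0.1, 1.1, 0.6]
opening: 37.8
dp [-1.3, 1.1, 33.5] rot [-0.0011, -0.0005, 0.001] len 34 t 18.93
```

View pics/w10.png

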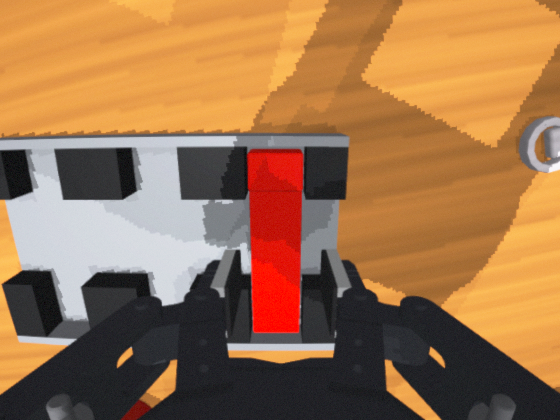

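```bash
python3 -m handwheel '[{"rotation":[0,0,0],"dp":[-2,0.5,12],"gripper":38},{"rotation":[0,0,0],"dp":[-2,0.5,24],"gripper":38},{"rotation":[0,0,0],"dp":[-2,0.5,30],"gripper":38},{"rotation":[0,0,0],"dp":[-2,0.5,33],"gripper":38},{"rotation":[0,0,0],"dp":[-2,0.5,33],"gripper":38},{"rotation":[0,0,0],"dp":[-2,0.5,33],"gripper":22},{"rotation":[0,0,0],"dp":[-2,0.5,33],"gripper":22},{"rotation":[0,0,0],"dp":[-2,0.5,33],"gripper":22},{"rotation":[0,0,0],"dp":[-2,0.5,33],"gripper":22}]'; python3 -m handwheel '[{"rotation":[0,0,0],"dp":[0,0,-10],"gripper":22},{"rotation":[0,0,0],"dp":[0,0,-30],"gripper":22},{"rotation":[0,0,0],"dp":[0,0,-55],"gripper":22},{"rotation":[0,0,0],"dp":[18,3,-65],"gripper":22},{"rotation":[0,0,-0.02],"dp":[55,10,-65],"gripper":22},{"rotation":[0,0,-0.04],"dp":[95,17,-65],"gripper":22},{"rotation":[0,0,-0.06],"dp":[135,24,-65],"gripper":22},{"rotation":[0,0,-0.08],"dp":[172,31,-65],"gripper":22},{"rotation":[0,0,-0.091],"dp":[200,37,-60],"gripper":22},{"rotation":[0,0,-0.091],"dp":[212,39,-50],"gripper":22}]'; python3 -c "
from h import *
plan(506.5,3.7,3.7,84.2)"
```

```text
time_s: 19.73
tcp_pos: [426.4, -206.8, 8.2]
orientation: [0.771, 0.637, 0.0, 0.001]
ft_force: [-0.9, 2.6, 6.1]
opening: 25.8
time_s: 20.57
tcp_pos: [506.2, -3.0, 59.1]
orientation: [0.74, 0.672, 0.001, 0.001]
ft_force: [1.1, -0.5, -0.4]
opening: 26.2
dp [6.7, -0.5, 55.4] rot [0.0031, -0.0003, 0.0044] len 56 t 20.57
```

```bash
python3 -m handwheel '[{"rotation":[0,0,0],"dp":[4,0,15],"gripper":22},{"rotation":[0,0,0],"dp":[7,0,35],"gripper":22},{"rotation":[0,0,0],"dp":[7,0,46],"gripper":22},{"rotation":[0,0,0],"dp":[7,0,50],"gripper":22},{"rotation":[0,0,0],"dp":[7,0,50],"gripper":22}]'; python3 -c "
from h import *
plan(506.5,3.7,4.2,84.2)"
```

```text
time_s: 20.98
tcp_pos: [504.7, 0.6, 6.9]
orientation: [0.742, 0.671, -0.001, -0.001]
ft_force: [-0.1, 0.1, -0.7]
opening: 26.3
dp [3.3, 1.4, 2.6] rot [-0.0015, 0.0001, 0.0009] len 4 t 20.98
```

```bash
python3 -m handwheel '[{"rotation":[0,0,0],"dp":[1,0,1.5],"gripper":22},{"rotation":[0,0,0],"dp":[1,0,2.5],"gripper":22},{"rotation":[0,0,0],"dp":[1,0,2.8],"gripper":34},{"rotation":[0,0,0],"dp":[1,0,2.8],"gripper":34},{"rotation":[0,0,0],"dp":[1,0,2.8],"gripper":34},{"rotation":[0,0,0],"dp":[1,0,2.8],"gripper":22},{"rotation":[0,0,0],"dp":[1,0,2.8],"gripper":22},{"rotation":[0,0,0],"dp":[1,0,2.8],"gripper":22},{"rotation":[0,0,0],"dp":[1,0,2.8],"gripper":22}]';  python3 -m handwheel '[{"rotation":[0,0,0],"dp":[0,6,-0.4],"gripper":22},{"rotation":[0,0,0],"dp":[0,12,-0.4],"gripper":22},{"rotation":[0,0,0],"dp":[0,18,-0.4],"gripper":22},{"rotation":[0,0,0],"dp":[0,22,-0.4],"gripper":22},{"rotation":[0,0,0],"dp":[0,26,-0.4],"gripper":22},{"rotation":[0,0,0],"dp":[0,26,-0.4],"gripper":22}]'
python3 - <<'E'
from h import *
im=imaging.snapshot('side'); save(cv2.resize(im[110:230,230:400],None,fx=4,fy=4,interpolation=cv2.INTER_CUBIC),'s5.png')
E
```

```text
time_s: 21.73
tcp_pos: [505.5, 1.9, 5.2]
orientation: [0.741, 0.671, 0.0, 0.0]
ft_force: [-2.6, -0.9, 8.1]
opening: 25.7
time_s: 22.23
tcp_pos: [532.0, -0.7, 5.2]
orientation: [0.741, 0.671, 0.0, 0.0]
ft_force: [-0.8, 0.3, 5.2]
opening: 26.0
```

View pics/s5.png

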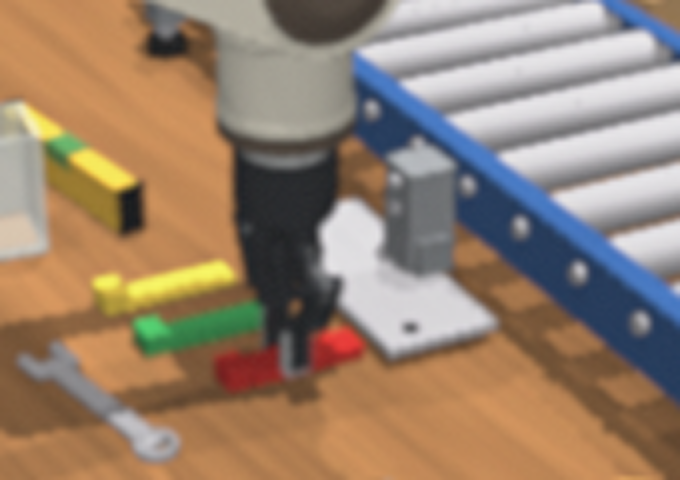

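Red's nose (360,342) is just short of the plate edge. Creeping in now.

```bash
for i in 1 2 3 4; do python3 -m handwheel '[{"rotation":[0,0,0],"dp":[0,1.5,0],"gripper":22},{"rotation":[0,0,0],"dp":[0,3,0],"gripper":22},{"rotation":[0,0,0],"dp":[0,4,0],"gripper":22}]' | grep -E 'tcp|ft'; done
```

```text
tcp_pos: [535.2, -1.0, 5.2]
ft_force: [-9.0, 0.2, 10.9]
tcp_pos: [539.2, -1.4, 5.2]
ft_force: [-7.8, 0.7, 10.9]
tcp_pos: [540.5, -1.5, 5.0]
ft_force: [-40.0, 2.0, 36.2]
tcp_pos: [540.9, -1.5, 4.9]
ft_force: [-73.8, 3.3, 64.6]
```

Firm stop at 540.5, with the nose at about 598.6, which is where the plate edge was estimated. To rule out a tilted nose, I back off, release so it settles, regrip and try once more gently.

```bash
python3 -m handwheel '[{"rotation":[0,0,0],"dp":[0,-8,0],"gripper":22},{"rotation":[0,0,0],"dp":[0,-15,0],"gripper":22},{"rotation":[0,0,0],"dp":[0,-15,0],"gripper":22},{"rotation":[0,0,0],"dp":[0,-15,0],"gripper":34},{"rotation":[0,0,0],"dp":[0,-15,0],"gripper":34},{"rotation":[0,0,0],"dp":[0,-15,-0.5],"gripper":34},{"rotation":[0,0,0],"dp":[0,-15,-0.5],"gripper":22},{"rotation":[0,0,0],"dp":[0,-15,-0.5],"gripper":22},{"rotation":[0,0,0],"dp":[0,-15,-0.5],"gripper":22},{"rotation":[0,0,0],"dp":[0,-15,-0.5],"gripper":22}]'; python3 -m handwheel '[{"rotation":[0,0,0],"dp":[0,3,0],"gripper":22},{"rotation":[0,0,0],"dp":[0,6,0],"gripper":22},{"rotation":[0,0,0],"dp":[0,8,0],"gripper":22}]'; for i in 1 2; do python3 -m handwheel '[{"rotation":[0,0,0],"dp":[0,1,0],"gripper":22},{"rotation":[0,0,0],"dp":[0,2,0],"gripper":22}]' | grep -E 'tcp|ft'; done
```

```text
time_s: 24.12
tcp_pos: [532.4, -0.7, 5.6]
orientation: [0.741, 0.671, 0.0, 0.0]
ft_force: [-1.7, 0.3, 6.4]
opening: 25.9
time_s: 24.37
tcp_pos: [540.0, -1.5, 5.6]
orientation: [0.741, 0.671, -0.0, -0.0]
ft_force: [-8.5, 0.6, 11.6]
opening: 26.1
tcp_pos: [540.7, -1.5, 5.5]
ft_force: [-25.9, 1.7, 24.8]
tcp_pos: [540.9, -1.5, 5.4]
ft_force: [-42.6, 2.6, 39.8]
```

```bash
python3 - <<'E'
from h import *
im=imaging.snapshot('scene'); save(cv2.resize(im[170:290,290:450],None,fx=4,fy=4,interpolation=cv2.INTER_CUBIC),'s6.png')
E
python3 -m handwheel '[{"rotation":[0,0,0],"dp":[0,-6,0],"gripper":22},{"rotation":[0,0,0],"dp":[0,-16,0],"gripper":22},{"rotation":[0,0,0],"dp":[0,-28,0],"gripper":22},{"rotation":[0,0,0],"dp":[0,-38,0],"gripper":22},{"rotation":[0,0,0],"dp":[0,-44,0],"gripper":22},{"rotation":[0,0,0],"dp":[0,-46,0],"gripper":22},{"rotation":[0,0,0],"dp":[0,-46,0],"gripper":22},{"rotation":[0,0,0],"dp":[0,-46,0],"gripper":38},{"rotation":[0,0,0],"dp":[0,-46,0],"gripper":38},{"rotation":[0,0,0],"dp":[0,-46,0],"gripper":38}]';python3 -m handwheel '[{"rotation":[0,0,0],"dp":[0,0,-3],"gripper":38},{"rotation":[0,0,0],"dp":[0,0,-15],"gripper":38},{"rotation":[0,0,0],"dp":[0,0,-40],"gripper":38},{"rotation":[0,0,0],"dp":[5,0,-70],"gripper":38},{"rotation":[0,0,0],"dp":[10,0,-80],"gripper":38},{"rotation":[0,0,0],"dp":[10,0,-80],"gripper":38},{"rotation":[0,0,0],"dp":[10,0,-80],"gripper":38}]'
python3 - <<'E'
from h import *
import pickle
s=bot.sense();im=imaging.snapshot('wrist');save(im,'w11.png'); pickle.dump(cam('wrist',s),open('w11.pkl','wb'))
E
```

```text
time_s: 25.58
tcp_pos: [498.2, 2.7, 5.1]
orientation: [0.741, 0.671, -0.0, -0.0]
ft_force: [-0.1, 0.2, 0.3]
opening: 37.9
time_s: 26.17
tcp_pos: [499.4, 12.8, 85.4]
orientation: [0.741, 0.671, 0.0, 0.0]
ft_force: [0.2, 0.8, -0.6]
opening: 38.0
```

View pics/s6.png

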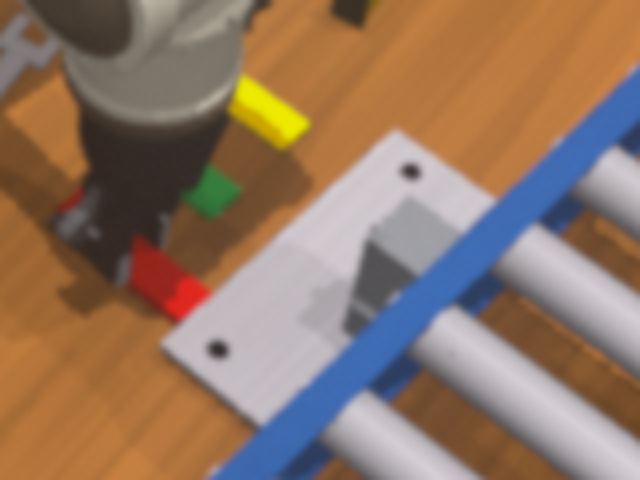

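View pics/w11.png

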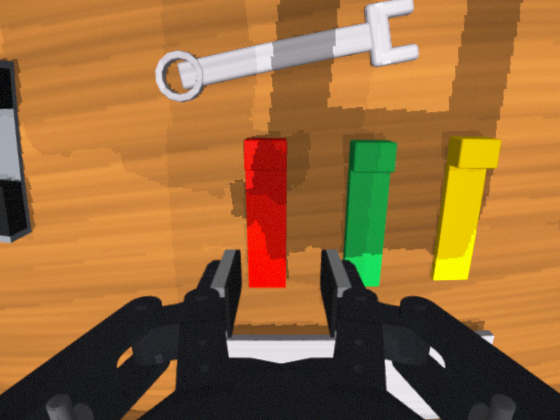

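Red butts against the plate front edge in (205,300) and does not enter, so 9 mm is the thickest that fits. All three now lie flat and clear: red (267,285), green (365,285), yellow (450,278). Measuring green, to grip it by its block for the push home.

Run:
```python
from h import *
import pickle
c=pickle.load(open('w11.pkl','rb')); im=cv2.imread('pics/w11.png')[:,:,::-1]
h=cv2.cvtColor(np.ascontiguousarray(im),cv2.COLOR_RGB2HSV); m=cv2.inRange(h,(45,120,60),(80,255,255))
k,l,st,ce=cv2.connectedComponentsWithStats(m); i=1+np.argmax(st[1:,4]); print(st[i])
pts=np.argwhere(l==i); r1=pts[:,0].max(); r0=pts[:,0].min()
# block top face z18, back edge at r0
for r,z in ((r0+5,18),(r0+20,18),(r0+45,9),(r0+80,9)):
    x=pts[pts[:,0]==r,1]; P=onz(c,[(x.min()-.5,r),(x.max()+.5,r)],z); print(r,x.min(),x.max(),P.round(1).tolist())
x=pts[pts[:,0]==r0+5,1]; T=onz(c,[(x.mean(),r0-.5)],18)[0]; x=pts[pts[:,0]==r1-2,1]; print('tail',T,'nose row',r1,onz(c,[(x.mean(),r1+.5)],9))
ey=np.array([np.cos(np.radians(84.2)),np.sin(np.radians(84.2))]); ex=np.array([ey[1],-ey[0]])
t=T[:2]+6*ex; print('grip target',t); plan(t[0],t[1],60,84.2)
print('from hold', np.array([507.3,73.6])-45.7*ex)
```

```text
[ 343  140   54  147 5658]
145 350 396 [[455.3, 63.3, 18.0], [458.0, 93.7, 18.0]]
160 349 395 [[464.9, 62.2, 18.0], [467.7, 93.0, 18.0]]
185 348 388 [[483.7, 62.6, 9.0], [486.4, 91.1, 9.0]]
220 345 385 [[509.0, 59.4, 9.0], [512.0, 88.8, 9.0]]
tail [453.16397464  78.47910696  18.        ] nose row 286 [[564.89969084  77.3168208    9.        ]]
grip target [459.13325889  77.87276917]
dp [60.9, -46.1, 24.7] rot [-0.0009, 0.0001, 0.0018] len 80 t 26.22
from hold [461.83395161  78.21827278]
```

```bash
python3 -m handwheel '[{"rotation":[0,0,0],"dp":[20,-15,5],"gripper":38},{"rotation":[0,0,0],"dp":[45,-33,15],"gripper":38},{"rotation":[0,0,0],"dp":[58,-43,25],"gripper":38},{"rotation":[0,0,0],"dp":[61,-44.5,40],"gripper":38},{"rotation":[0,0,0],"dp":[61,-44.5,48],"gripper":38},{"rotation":[0,0,0],"dp":[61,-44.5,50],"gripper":38},{"rotation":[0,0,0],"dp":[61,-44.5,50],"gripper":38}]'
python3 - <<'E'
from h import *
save(imaging.snapshot('wrist'),'w12.png'); plan(460.5,78,5,84.2)
E
```

```text
time_s: 26.8
tcp_pos: [460.9, 77.3, 34.5]
orientation: [0.742, 0.671, -0.001, -0.001]
ft_force: [-0.0, -0.1, -0.3]
opening: 37.6
dp [0.7, -0.8, 30.1] rot [-0.0009, 0.0003, 0.0008] len 30 t 26.85
```

View pics/w12.png

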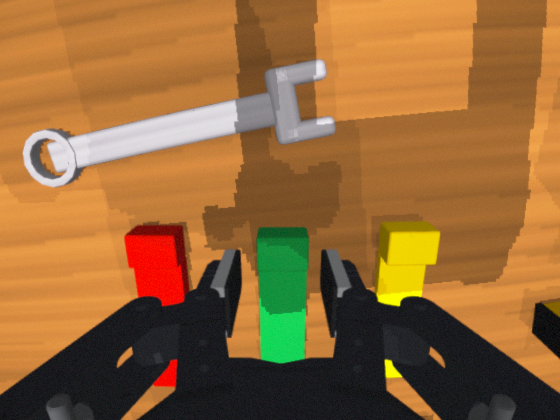

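Green block (258–308) is centred between the fingers, with red and yellow outside them. Gripping.

```bash
python3 -m handwheel '[{"rotation":[0,0,0],"dp":[0.5,-0.5,12],"gripper":38},{"rotation":[0,0,0],"dp":[0.5,-0.5,22],"gripper":38},{"rotation":[0,0,0],"dp":[0.5,-0.5,28],"gripper":38},{"rotation":[0,0,0],"dp":[0.5,-0.5,30],"gripper":38},{"rotation":[0,0,0],"dp":[0.5,-0.5,30],"gripper":38},{"rotation":[0,0,0],"dp":[0.5,-0.5,30],"gripper":22},{"rotation":[0,0,0],"dp":[0.5,-0.5,30],"gripper":22},{"rotation":[0,0,0],"dp":[0.5,-0.5,30],"gripper":22},{"rotation":[0,0,0],"dp":[0.5,-0.5,30],"gripper":22}]'; python3 -m handwheel '[{"rotation":[0,0,0],"dp":[0,8,-0.3],"gripper":22},{"rotation":[0,0,0],"dp":[0,18,-0.3],"gripper":22},{"rotation":[0,0,0],"dp":[0,28,-0.3],"gripper":22},{"rotation":[0,0,0],"dp":[0,34,-0.3],"gripper":22},{"rotation":[0,0,0],"dp":[0,40,-0.3],"gripper":22},{"rotation":[0,0,0],"dp":[0,46,-0.3],"gripper":22},{"rotation":[0,0,0],"dp":[0,52,-0.3],"gripper":22},{"rotation":[0,0,0],"dp":[0,58,-0.3],"gripper":22}]'
```

```text
time_s: 27.6
tcp_pos: [461.0, 78.3, 5.9]
orientation: [0.741, 0.671, 0.0, 0.0]
ft_force: [-1.0, -0.3, 5.7]
opening: 26.4
time_s: 28.27
tcp_pos: [518.6, 72.6, 5.9]
orientation: [0.741, 0.671, -0.0, -0.0]
ft_force: [-9.0, 1.6, 13.2]
opening: 26.3
```

```bash
python3 -m handwheel '[{"rotation":[0,0,0],"dp":[0,7,0],"gripper":22},{"rotation":[0,0,0],"dp":[0,15,0],"gripper":22},{"rotation":[0,0,0],"dp":[0,23,0],"gripper":22},{"rotation":[0,0,0],"dp":[0,31,0],"gripper":22},{"rotation":[0,0,0],"dp":[0,39,0],"gripper":22},{"rotation":[0,0,0],"dp":[0,47,0],"gripper":22},{"rotation":[0,0,0],"dp":[0,54,0],"gripper":22},{"rotation":[0,0,0],"dp":[0,60,0],"gripper":22},{"rotation":[0,0,0],"dp":[0,64,0],"gripper":22}]'; for i in 1 2 3; do python3 -m handwheel '[{"rotation":[0,0,0],"dp":[0,1.5,0],"gripper":22},{"rotation":[0,0,0],"dp":[0,3,0],"gripper":22}]' | grep -E 'tcp|ft'; done
```

```text
time_s: 29.02
tcp_pos: [582.5, 66.1, 5.9]
orientation: [0.742, 0.671, -0.0, -0.0]
ft_force: [-10.5, 1.0, 14.4]
opening: 26.4
tcp_pos: [585.1, 65.9, 5.9]
ft_force: [-9.7, -0.4, 13.3]
tcp_pos: [588.1, 65.6, 5.9]
ft_force: [-8.1, 0.6, 11.2]
tcp_pos: [591.0, 65.3, 5.9]
ft_force: [-8.6, 0.3, 11.8]
```

```bash
python3 - <<'E'
from h import *
im=imaging.snapshot('scene'); save(cv2.resize(im[170:290,290:450],None,fx=4,fy=4,interpolation=cv2.INTER_CUBIC),'s7.png')
E
for i in 1 2; do python3 -m handwheel '[{"rotation":[0,0,0],"dp":[0,0.7,0],"gripper":22},{"rotation":[0,0,0],"dp":[0,1.5,0],"gripper":22}]' | grep -E 'tcp|ft'; done
```

```text
tcp_pos: [592.0, 65.2, 5.9]
ft_force: [-19.3, 1.2, 20.5]
tcp_pos: [592.1, 65.2, 5.8]
ft_force: [-32.5, 1.6, 29.4]
```

View pics/s7.png

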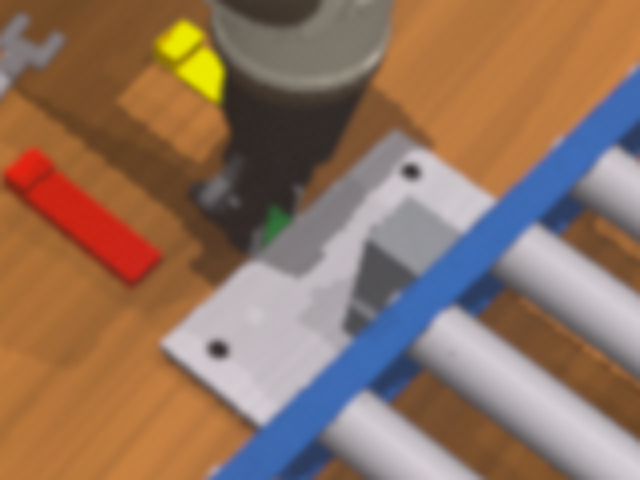

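Firm stop at 592 as predicted. Releasing, then confirming with a push from behind the block with shut fingers.

```bash
python3 -m handwheel '[{"rotation":[0,0,0],"dp":[0,-0.8,0],"gripper":38},{"rotation":[0,0,0],"dp":[0,-0.8,0],"gripper":38},{"rotation":[0,0,0],"dp":[0,-0.8,-8],"gripper":38},{"rotation":[0,0,0],"dp":[0,-5,-25],"gripper":38},{"rotation":[0,0,0],"dp":[0,-20,-42],"gripper":38},{"rotation":[0,0,0],"dp":[0,-35,-50],"gripper":10},{"rotation":[0,0,0],"dp":[0,-40,-50],"gripper":0},{"rotation":[0,0,0],"dp":[0,-40,-50],"gripper":0},{"rotation":[0,0,0],"dp":[0,-40,-50],"gripper":0}]'
python3 - <<'E'
from h import *
save(imaging.snapshot('wrist'),'w13.png')
im=imaging.snapshot('side'); save(cv2.resize(im[110:230,230:400],None,fx=4,fy=4,interpolation=cv2.INTER_CUBIC),'s8.png')
E
```

```text
time_s: 30.65
tcp_pos: [554.6, 68.9, 55.6]
orientation: [0.742, 0.671, 0.0, 0.0]
ft_force: [-0.1, -0.1, 0.2]
opening: -0.1
```

View pics/w13.png

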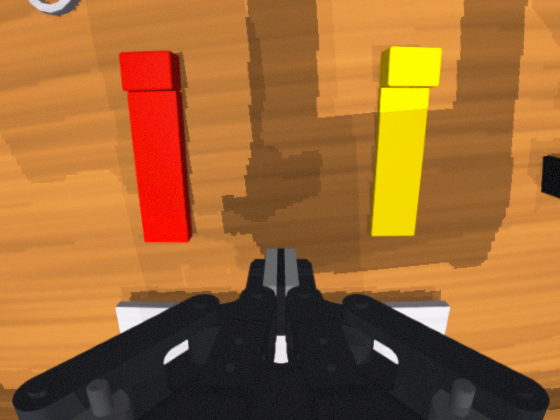

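View pics/s8.png

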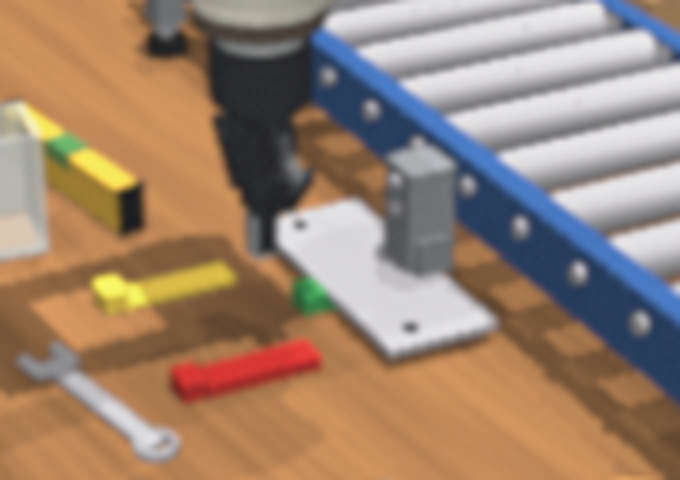

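```bash
python3 -m handwheel '[{"rotation":[0,0,0],"dp":[0,0,15],"gripper":0},{"rotation":[0,0,0],"dp":[0,0,32],"gripper":0},{"rotation":[0,0,0],"dp":[0,0,44],"gripper":0},{"rotation":[0,0,0],"dp":[0,0,48],"gripper":0},{"rotation":[0,0,0],"dp":[0,0,48],"gripper":0},{"rotation":[0,0,0],"dp":[0,6,48],"gripper":0},{"rotation":[0,0,0],"dp":[0,12,48],"gripper":0},{"rotation":[0,0,0],"dp":[0,15,48],"gripper":0},{"rotation":[0,0,0],"dp":[0,17,48],"gripper":0}]'; for i in 1 2 3; do python3 -m handwheel '[{"rotation":[0,0,0],"dp":[0,1,0],"gripper":0},{"rotation":[0,0,0],"dp":[0,2,0],"gripper":0}]' | grep -E 'tcp|ft'; done
```

```text
time_s: 31.5
tcp_pos: [572.2, 67.2, 8.3]
orientation: [0.742, 0.671, 0.0, 0.0]
ft_force: [-0.5, 0.1, -0.0]
opening: -0.2
tcp_pos: [573.3, 67.1, 7.9]
ft_force: [-1.0, -0.6, -0.3]
tcp_pos: [573.6, 67.0, 7.7]
ft_force: [-21.3, 1.7, 16.3]
tcp_pos: [573.7, 67.0, 7.6]
ft_force: [-37.6, 2.0, 28.6]
```

Immediate hard stop, so the block is against the edge. Backing off and checking.

```bash
python3 -m handwheel '[{"rotation":[0,0,0],"dp":[0,-5,0],"gripper":0},{"rotation":[0,0,0],"dp":[0,-20,0],"gripper":0},{"rotation":[0,0,0],"dp":[0,-40,-15],"gripper":0},{"rotation":[0,0,0],"dp":[0,-60,-50],"gripper":0},{"rotation":[0,0,0],"dp":[0,-80,-90],"gripper":0},{"rotation":[0,0,0],"dp":[0,-100,-130],"gripper":0},{"rotation":[0,0,0],"dp":[0,-115,-150],"gripper":0},{"rotation":[0,0,0],"dp":[0,-115,-150],"gripper":0},{"rotation":[0,0,0],"dp":[0,-115,-150],"gripper":0}]'
python3 - <<'E'
from h import *
save(imaging.snapshot('wrist'),'w14.png')
save(imaging.snapshot('side'),'s9.png')
im=imaging.snapshot('scene'); save(cv2.resize(im[100:290,200:450],None,fx=3,fy=3,interpolation=cv2.INTER_CUBIC),'s10.png')
E
```

```text
time_s: 32.75
tcp_pos: [462.8, 78.3, 159.4]
orientation: [0.741, 0.671, 0.001, 0.001]
ft_force: [0.2, -0.2, -0.6]
opening: 0.0
```

View pics/w14.png

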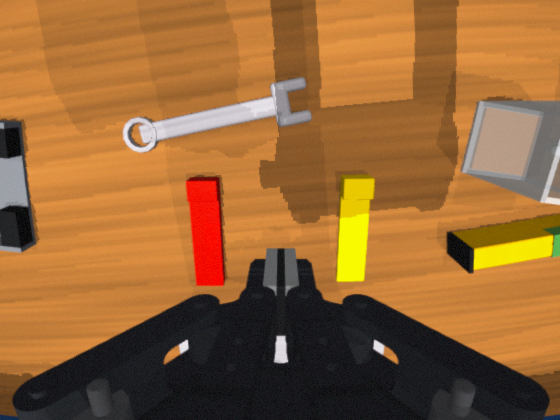

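View pics/s9.png

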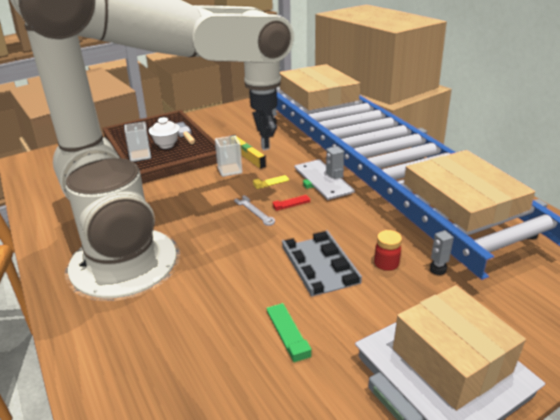

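View pics/s10.png

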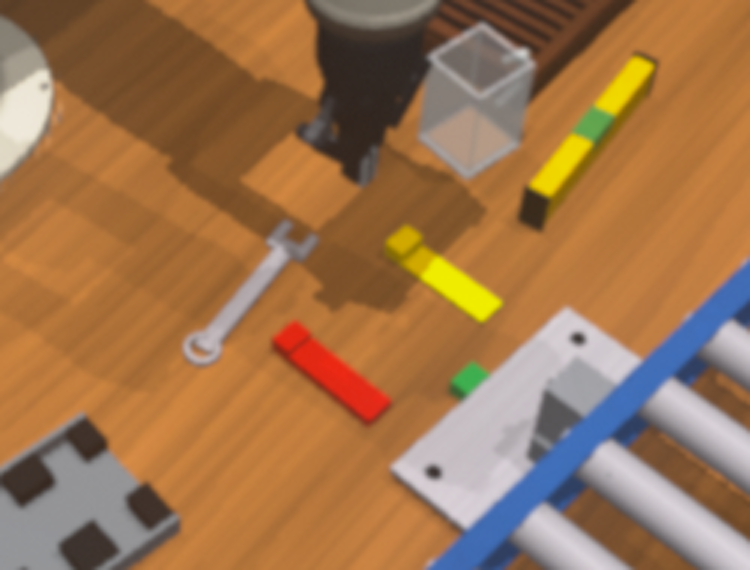

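The scene crop shows green's block tight against the plate edge at (472,382). Red (330,375) and yellow (445,275) lie flat and clear of the plate. Pitcher, level, spanner and tin look unmoved. Handing in.

```bash
python3 -c "
from cell import bot
print(bot.hand_in())"
```

```text
the job is handed in; nothing more can be done
None
```

The job is done and handed in at about 33 s of the 72 s allowed: the 9 mm green packer is fully home under the foot, up to its grip block.

- **Trials, thinnest first:** I laid each packer flat on the bench and tried it in its own lane. The 6 mm and 9 mm noses each went in about 25 mm with no resistance at the plate edge, and I drew each back out. The 12 mm packer stopped dead at the plate edge. I backed it off, let it settle, gripped it again, and it stopped in the same place, so I drew it back.
- **Pushing home:** I pushed the 9 mm packer straight in by its grip block until it stopped hard where I expected. I then pushed again from behind with shut fingers. It stopped against something solid straight away and did not move.
- **Last pictures:** The green block sits tight against the plate edge. Red and yellow lie flat, about 40 mm clear of it. The pitcher, level, spanner and tin look unmoved, though I judged that by eye and did not measure it. The robot is clear of everything.
- **Forces and disagreements:** The highest force I read was about 74 N sideways with 65 N upward, roughly 98 N in all at the wrist (limit 120 N), during the first 12 mm attempt. The side and scene cameras differed by several millimetres on the foot edge, so I relied on the contact positions instead.

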